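# Change over the fruit bins on the minibar trolley

### The job

Lift the insert bin that still holds yesterday's mandarins straight up out of the organiser frame, tip all of them out of it into the metal tub, and put the bin back upright and fully home in the frame. Also lower every fresh mandarin from the grey serving plate gently (set down, not dropped or pressed) into the insert bins, so that each lies down on a bin's bottom with none piled on another and both bins are home in the frame at the end. Leave the cup, jigger and bottle stopper where they stand.

Things in the scene. Friction and masses are not known exactly. Their poses are not given: they have to be found in the camera images.
- frame: Steel organiser frame, fixed, 288 mm (its x) x 216 mm (its y), rim 44 mm above its underside, 8 mm walls with rounded tops, floor 3 mm. Origin at the centre of its underside, 4 mm above the shelf, on the mat. Two bays side by side along x, each 132 x 200 mm inside: 2 mm clearance round a bin. A home bin's origin is 3 mm above this one's
- bay0 (a point): Centre of the floor of the frame's bay on its -x side; a bin is home when its origin is here and its axes run along the frame's (a half turn also fits)
- bay1 (a point): Centre of the floor of the frame's bay on its +x side; as bay0
- bin_full: White insert bin, open on top, outside 128 mm (its x) x 196 mm (its y), rim 62 mm high, 3 mm walls and floor, about 0.32 kg. Origin at the centre of its underside, z up. Bridge handle across the middle (see grip), pouring end with ramp at its -y (see lip). At the start in either bay, holding yesterday's one or two mandarins.
- bin_empty: White insert bin, open on top, outside 128 mm (its x) x 196 mm (its y), rim 62 mm high, 3 mm walls and floor, about 0.32 kg. Origin at the centre of its underside, z up. Bridge handle across the middle (see grip), pouring end with ramp at its -y (see lip). At the start empty, in the other bay; it may stay there.
- tub: Open aluminium tub for returns, fixed, 190 mm (its x) x 170 mm (its y) x 80 mm high outside, walls and floor 4 mm. Origin at the centre of its underside, z up. Yesterday's mandarins go in here; they may land anywhere in it.
- plate: Flat grey serving plate, fixed, 250 mm (its x) x 190 mm (its y) x 4 mm thick, lying on the mat; the fresh mandarins stand on it. Origin at the centre of its underside.
- old1: Yesterday's mandarin, in bin_full at the start (one of the two may be absent). 56 mm across and 46 mm high, slightly flattened, flat 34 mm base, about 80 g (may vary), not quite round: rolls a little if knocked over. Origin at its centre; its z axis goes through the stalk (up as long as it has not been tipped). 
- old2: Yesterday's mandarin, in bin_full at the start (one of the two may be absent). 56 mm across and 46 mm high, slightly flattened, flat 34 mm base, about 80 g (may vary), not quite round: rolls a little if knocked over. Origin at its centre; its z axis goes through the stalk (up as long as it has not been tipped). 
- fresh1: Fresh mandarin, on the grey plate at the start (three or four of the four are present). 56 mm across and 46 mm high, slightly flattened, flat 34 mm base, about 80 g (may vary), not quite round: rolls a little if knocked over. Origin at its centre; its z axis goes through the stalk (up as long as it has not been tipped). 
- fresh2: Fresh mandarin, on the grey plate at the start (three or four of the four are present). 56 mm across and 46 mm high, slightly flattened, flat 34 mm base, about 80 g (may vary), not quite round: rolls a little if knocked over. Origin at its centre; its z axis goes through the stalk (up as long as it has not been tipped). 
- fresh3: Fresh mandarin, on the grey plate at the start (three or four of the four are present). 56 mm across and 46 mm high, slightly flattened, flat 34 mm base, about 80 g (may vary), not quite round: rolls a little if knocked over. Origin at its centre; its z axis goes through the stalk (up as long as it has not been tipped). 
- fresh4: Fresh mandarin, on the grey plate at the start (three or four of the four are present). 56 mm across and 46 mm high, slightly flattened, flat 34 mm base, about 80 g (may vary), not quite round: rolls a little if knocked over. Origin at its centre; its z axis goes through the stalk (up as long as it has not been tipped). 
- bin_full_grip (a point): bin_full: Middle of its bridge handle: a flat upright bar 12 mm thick (y), 128 mm long (x), 24 mm tall, across the bin's middle, 84 to 108 mm above the underside (this point: 96 mm). Mandarins pass under it. Grip from above across the 12 mm, not deep: fingertips far below the bar block the fruit; axes as the bin's
- bin_full_lip (a point): bin_full: Middle of its pouring rim, 98 mm from the bin's middle towards -y, 60 mm above the underside. Inside, a ramp rises at 40 degrees from the floor (25 mm on the -y side of the middle) to this rim: what is set low on it rolls gently back to the flat floor; to pour, tilt the bin well over 40 degrees, this end down; past 60 is better
- bin_empty_grip (a point): bin_empty: Middle of its bridge handle: a flat upright bar 12 mm thick (y), 128 mm long (x), 24 mm tall, across the bin's middle, 84 to 108 mm above the underside (this point: 96 mm). Mandarins pass under it. Grip from above across the 12 mm, not deep: fingertips far below the bar block the fruit; axes as the bin's
- bin_empty_lip (a point): bin_empty: Middle of its pouring rim, 98 mm from the bin's middle towards -y, 60 mm above the underside. Inside, a ramp rises at 40 degrees from the floor (25 mm on the -y side of the middle) to this rim: what is set low on it rolls gently back to the flat floor; to pour, tilt the bin well over 40 degrees, this end down; past 60 is better
- cup: Bystander: blue enamel cup, 76 mm across, 75 mm high, handle at its +y; origin at the centre of its underside
- jigger: Bystander: nickel jigger, 48 mm across, 95 mm high, standing; origin at the centre of its underside
- stopper: Bystander: stainless bottle stopper, 38 mm across, 66 mm high, standing; origin at the centre of its underside
Things that resemble listed ones, but are neither listed nor needed, are in the scene too. What is shaped like the fresh2 but turquoise or yellow is not meant.

How it is judged:
By the outcome, as a careful person would: the job done as asked, in the order asked, and still so for the second after the job is handed in, with the robot touching nothing.
Of old1, old2 only 1 to 2 are there at a start; the rules pass over those that are not, and their reading is None.
Of fresh1, fresh2, fresh3, fresh4 only 3 to 4 are there at a start; the rules pass over those that are not, and their reading is None.
At some moment in a run one of fresh1, fresh2, fresh3, fresh4 may be knocked a few centimetres aside while the robot is not near it.
It also fails if it takes over 192 s, if anything falls off the work surface, if the arm or the gripper's body presses on something with over 40 N, if the wrist force passes 120 N, or if a joint passes its speed limit or range.

### The arm

A 7-joint arm with a two-finger parallel gripper is mounted at the origin on the work surface. World frame = base frame: x ahead of the robot, y to its left, z up, the work surface at z = 0. Lengths are in m, angles in degrees, forces in N, time in s.
With the tool pointing down it reaches from about 0.4 to 0.875 m from the base axis. Payload 4.4 kg.
Tool frame: the origin (TCP) lies at the very end of the fingers, on their centre line; the grasp point (between the pads) lies 19 mm behind it (ctrl.hold_point_z is the distance from the TCP to the grasp point, in m); z points along the fingers, y is the line along which they close (so a half turn about z gives the same grasp; the last joint's range is limited). The gripper opens to 85 mm and grips with 20 to 120 N. Pads are 22 mm wide; open, the fingers measure 114 mm over their backs; the gripper's body (76 mm by 85 mm) begins 54 mm behind the grasp point. The pads swing forward as they close: fully open they stand 13 mm farther back than shut.
Start: joints at [70.772, 36.005, 2.206, 86.941, -1.547, 57.084, -1.146], TCP at [0.173, -0.626, 0.231] pointing down, gripper open.
Joint ranges: [-175.42, 175.42], [-21.48, 121.26], [-71.46, 75.88], [10.55, 141.38], [-63.04, 243.04], [13.31, 113.54], [-168.57, 168.57]. Speed limits (degrees/s): [147.25, 147.25, 180, 180, 180, 180, 180].

### API

Orientations are given as a 3x3 rotation matrix whose columns are the frame's x, y, z axes.
In Python, from plant import ctrl, eyes, job gives the robot as it stands.
- The arm moves only by the shell command python3 -m crank 'ROWS' [FORCE]. ROWS is JSON, a list of rows, each an object of numbers: "x", "y", "z": the shift along the tool's x, y, z in cm; "ax", "ay", "az": the turn, a rotation vector about the tool's x, y, z in degrees; "claw": the opening, from 0 (shut) to 1 (fully open). In form: [{"x": .., "y": .., "z": .., "ax": .., "ay": .., "az": .., "claw": ..}, ...]. A call has 1 to 8 rows; each row is the pose to reach, as a shift and turn from the pose commanded when the call began, along the tool's axes at that moment; what a row does not reach only later rows make up. A row lasts 1/8 s, in which the tool goes at most 62.5 mm and 10.7 degrees, less where a joint would pass 70% of its speed; a pose out of reach is approached as far as the arm can. A call with a gripper value outside its range is refused whole. The fingers move at their own pace and stop on an object; FORCE is the grip in N (left out, the last holds). Time passes only in rows, so rows that repeat a pose let the fingers close. It gives the time, the measured TCP pose, the force, the opening and the grip force at its end, in the units of the state.
- ctrl.state(): the state, without advancing time (a new reading comes with each control period).
- eyes.get_image(name): name is "scene" or "top" or "wrist"; returns the picture (480x640x3 uint8, blue, green, red); there is no depth.
- eyes.get_calibration(name): a dict with "mtx" (3x3 intrinsics, pixels), "R" (3x3) and "t" (3): a world point X has camera coordinates R X + t; the wrist camera has in their place "T_tool_cam" (4x4, takes a point from camera to tool coordinates, whose origin is the TCP and whose axes are the flange's). Camera axes: x right, y down, z forward; pixel columns grow to the right and rows downward; lengths in m; the calibration is good to about 2 mm. A picture is of the moment at which its call begins: read the wrist's pose just before it. get_calibration takes no time and is no camera call.
- job.finish_job(): hands the job in; it is judged then, once.
The state is a dict: "time": time; "qpos": joint angles; "qd": joint speeds; "effort": joint torques, N m; "ee_pos": TCP position; "orientation": TCP orientation; "force": force on the tool from outside, world axes, zero at the start; "moment": the same for the moment, N m; "width": finger opening in m; "gripper_force": force on a finger pad.
Only numpy, scipy, OpenCV 4.12 (cv2) and the standard library are available. Lean on these libraries where they do the work, as an engineer would, in place of code of your own. Each camera call takes 0.05 s, during which the arm holds its last target. There are 200 camera calls.

## Working session

There is one attempt and no reset: what is moved stays moved. The work goes in short steps, Python scripts to look and compute and a shell command to move; the robot and the scene stay as the last step left them, time stands still between calls to the robot, and variables do not carry over. Pictures are saved under pics/ and viewed, at most 14 in all, crops included, and the job is handed in when it is done.

```bash
ls; mkdir -p pics
python3 - <<'E'
from plant import ctrl, eyes
import cv2,numpy as np
for n in ("scene","top"):
    cv2.imwrite(f"pics/{n}0.png",eyes.get_image(n))
    c=eyes.get_calibration(n); print(n,{k:np.round(v,4).tolist() for k,v in c.items()})
c=eyes.get_calibration("wrist"); print({k:np.round(v,4).tolist() for k,v in c.items()})
s=ctrl.state(); print({k:np.round(v,3).tolist() for k,v in s.items()}, ctrl.hold_point_z)
E
```

```text
pics
scene {'mtx': [[434.0649, 0.0, 320.3605], [0.0, 434.0649, 236.1695], [0.0, 0.0, 1.0]], 'R': [[-0.5902, 0.8072, 0.0131], [0.5702, 0.4282, -0.7011], [-0.5715, -0.4063, -0.713]], 't': [0.1549, -0.241, 1.4094]}
top {'mtx': [[469.3806, 0.0, 318.3022], [0.0, 469.3806, 241.2301], [0.0, 0.0, 1.0]], 'R': [[-0.0277, -0.9995, -0.0132], [-0.991, 0.0292, -0.1307], [0.1311, 0.0095, -0.9913]], 't': [0.1453, 0.4711, 1.1775]}
{'mtx': [[355.1741, 0.0, 319.3508], [0.0, 355.1741, 240.5159], [0.0, 0.0, 1.0]], 'T_tool_cam': [[0.0001, -0.9472, -0.3206, 0.0825], [1.0, 0.0003, -0.0005, 0.0004], [0.0006, -0.3206, 0.9472, -0.1424], [0.0, 0.0, 0.0, 1.0]]}
{'time': 0.1, 'qpos': [70.772, 36.055, 2.202, 86.987, -1.548, 57.086, -1.146], 'qd': [0.048, -0.063, 0.005, -0.133, 0.119, 0.147, 0.052], 'effort': [0.003, -56.453, 1.231, -19.397, 0.011, 0.005, 0.0], 'ee_pos': [0.173, -0.626, 0.23], 'orientation': [[0.964, 0.267, -0.0], [0.267, -0.964, 0.002], [0.0, -0.002, -1.0]], 'force': [-0.613, 0.412, 0.182], 'moment': [-0.026, 0.036, -0.031], 'gripper_force': 0.0, 'width': 0.085} 0.0187
```

View pics/top0.png

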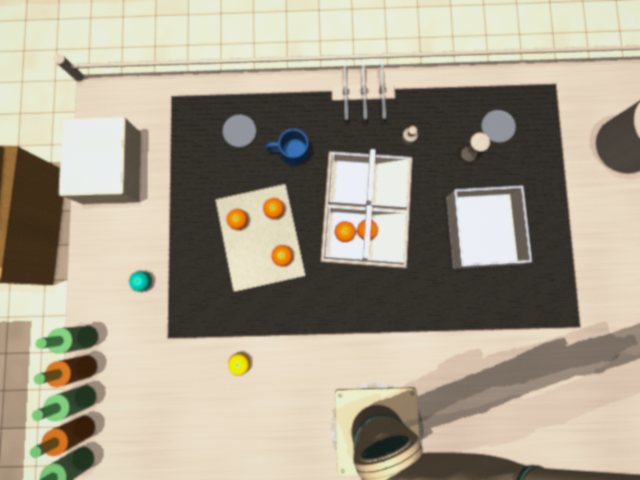

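View pics/scene0.png

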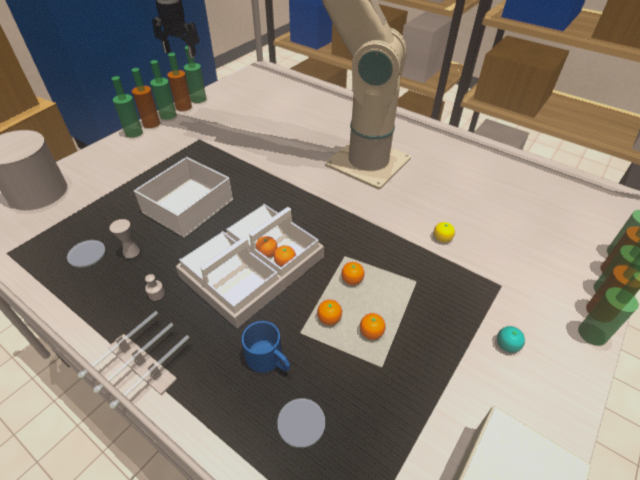

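The top view shows the plate at about (260,238) with 3 fresh mandarins. The near bay at about (365,235) holds 2 old ones, the other bin is empty, and the tub is at about (490,227). Next I'll measure, with an enlarged crop.

```bash
cat > h.py <<'E'
from plant import ctrl, eyes
import cv2,numpy as np
def cam(n):
    c=eyes.get_calibration(n); K=np.array(c["mtx"])
    if n=="wrist":
        s=ctrl.state(); T=np.array(c["T_tool_cam"]); Ro=np.array(s["orientation"])
        Rc=Ro@T[:3,:3]; o=Ro@T[:3,3]+s["ee_pos"]
    else:
        Rc=np.array(c["R"]).T; o=-Rc@np.array(c["t"])
    return K,Rc,o
def ray(C,px,z):
    K,Rc,o=C; px=np.atleast_2d(px).astype(float)
    d=np.c_[px,np.ones(len(px))]@np.linalg.inv(K).T@Rc.T
    return o+d*((z-o[2])/d[:,2])[:,None]
def proj(C,X):
    K,Rc,o=C; p=(np.atleast_2d(X)-o)@Rc@K.T; return p[:,:2]/p[:,2:]
def blobs(im,lo,hi,amin=60):
    m=cv2.inRange(cv2.cvtColor(im,cv2.COLOR_BGR2HSV),lo,hi)
    n,l,st,ce=cv2.connectedComponentsWithStats(m)
    return [(ce[i].round(1),st[i].tolist()) for i in range(1,n) if st[i,4]>=amin]
ORANGE=((5,150,120),(17,255,255))
E
python3 - <<'E'
from h import *
im=cv2.imread("pics/top0.png"); C=cam("top")
for c,s in blobs(im,*ORANGE): print("T",c,s,ray(C,c,.03)[0].round(4))
im2=cv2.imread("pics/scene0.png"); C2=cam("scene")
for c,s in blobs(im2,*ORANGE): print("S",c,s,ray(C2,c,.03)[0].round(4))
cv2.imwrite("pics/c1.png",cv2.resize(im[140:280,310:470],None,fx=5,fy=4.28,interpolation=cv2.INTER_CUBIC)[:600])
cv2.imwrite("pics/c1.png",cv2.resize(im[140:280,315:545],None,fx=3.47,fy=3.47,interpolation=cv2.INTER_CUBIC)[:600])
E
```

```text
T [  5.9 195.8] [0, 147, 17, 132, 1007] [0.6204 0.9522 0.03  ]
T [273.9 208.2] [264, 198, 20, 20, 222] [0.5656 0.2451 0.03  ]
T [237.7 219.1] [227, 209, 21, 20, 227] [0.5396 0.3399 0.03  ]
T [361. 229.] [357, 221, 8, 17, 84] [0.504  0.0205 0.03  ]
T [344.9 231.5] [335, 222, 21, 19, 197] [0.4986 0.0623 0.03  ]
T [373.3 229.9] [371, 222, 6, 16, 77] [ 0.5007 -0.0112  0.03  ]
T [282.4 255.4] [272, 246, 21, 20, 221] [0.4413 0.2251 0.03  ]
T [ 59.7 373.1] [46, 361, 25, 26, 395] [0.1611 0.7889 0.03  ]
T [ 56.5 440.9] [42, 428, 26, 28, 413] [-0.0012  0.7895  0.03  ]
S [176.   74.5] [168, 71, 17, 7, 78] [-0.001  -0.9192  0.03  ]
S [141.1  90.6] [132, 86, 19, 9, 97] [ 0.1711 -0.9185  0.03  ]
S [632.7 233.2] [627, 227, 13, 15, 130] [-0.1161  0.7482  0.03  ]
S [272.8 249.7] [256, 237, 39, 29, 466] [0.5004 0.0253 0.03  ]
S [351.6 275.2] [342, 262, 22, 23, 242] [0.4507 0.2296 0.03  ]
S [620.3 273.3] [613, 265, 16, 20, 184] [0.0551 0.7488 0.03  ]
S [328.4 314.7] [318, 300, 24, 25, 265] [0.5755 0.2503 0.03  ]
S [370.8 328.1] [360, 313, 25, 26, 292] [0.5489 0.3435 0.03  ]
```

View pics/c1.png

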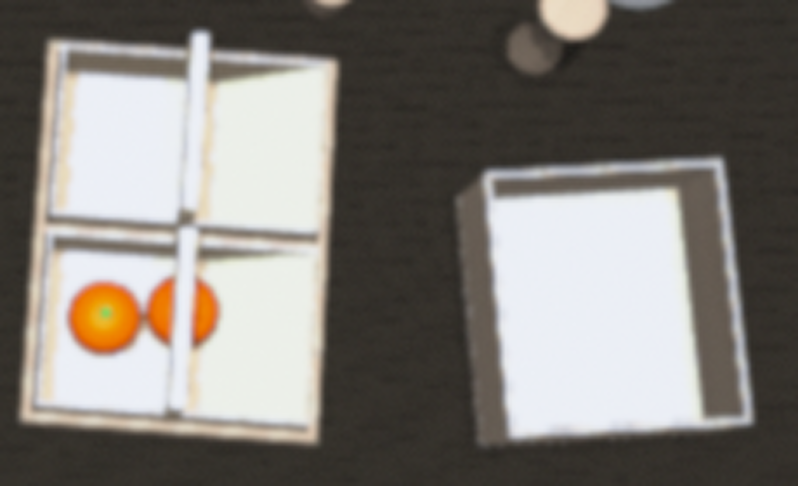

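Run:
```python
from h import *
C=cam("top"); f=lambda p:np.array(p)/3.47+[315,140]-.35
def fit(P,w,h):  # TL,TR,BR,BL ; local x = world +x
    L=np.array([[w,h],[w,-h],[-w,-h],[-w,h]])/2
    M=P[:,:2]-P[:,:2].mean(0); U,S,V=np.linalg.svd(L.T@M); R=(U@V).T
    return P[:,:2].mean(0),np.degrees(np.arctan2(R[1,0],R[0,0])),np.abs(M-L@R.T).max()
P=ray(C,f([(48,40),(337,62),(318,442),(20,422)]),.048); print(P.round(3)); print("frame",fit(P,.288,.216))
c,a,_=fit(P,.288,.216); a=np.radians(a); R=np.array([[np.cos(a),-np.sin(a)],[np.sin(a),np.cos(a)]])
for b in(-.070,.070): print("bay",c+R@[b,0])
P=ray(C,f([(485,172),(722,160),(752,424),(505,438)]),.084); print(P.round(3)); print("tub",fit(P,.170,.190),fit(P,.19,.17))
H=ray(C,f([(188,228),(176,412),(200,32),(190,212)]),.115);print(H.round(4), (H[0]+H[1])/2,(H[2]+H[3])/2)
# fresh: intersect top+scene rays
im=cv2.imread("pics/top0.png");im2=cv2.imread("pics/scene0.png");C2=cam("scene")
def tri(p,q):
    A=[];b=[]
    for (K,Rc,o),x in((C,p),(C2,q)):
        d=Rc@np.linalg.inv(K)@[*x,1]; d/=np.linalg.norm(d); M=np.eye(3)-np.outer(d,d);A.append(M);b.append(M@o)
    return np.linalg.lstsq(np.vstack(A),np.hstack(b),rcond=None)[0]
for p,q in (((273.9,208.2),(328.4,314.7)),((237.7,219.1),(370.8,328.1)),((282.4,255.4),(351.6,275.2))): print("fresh",tri(p,q).round(4))
```

```text
[[ 0.709  0.099  0.048]
 [ 0.685 -0.117  0.048]
 [ 0.401 -0.088  0.048]
 [ 0.422  0.128  0.048]]
frame (array([0.5541064 , 0.00528945]), np.float64(-5.854070781631302), np.float64(0.001426809472790641))
bay [0.48447146 0.01242911]
bay [ 0.62374134 -0.00185021]
[[ 0.589 -0.211  0.084]
 [ 0.592 -0.381  0.084]
 [ 0.402 -0.386  0.084]
 [ 0.397 -0.213  0.084]]
tub (array([ 0.49523918, -0.29787267]), np.float64(1.1856076378667757), np.float64(0.010874477120105336)) (array([ 0.49523918, -0.29787267]), np.float64(1.1609084195556563), np.float64(0.0019835068893886004))
[[ 0.548   0.0064  0.115 ]
 [ 0.4196  0.02    0.115 ]
 [ 0.6891 -0.008   0.115 ]
 [ 0.5593  0.0045  0.115 ]] [0.48375803 0.01316263 0.115     ] [ 0.62417294 -0.00176229  0.115     ]
fresh [0.5683 0.2461 0.0178]
fresh [0.5419 0.3413 0.0191]
fresh [0.4426 0.2257 0.0191]
```

```bash
cat >> h.py <<'E'
from scipy.spatial.transform import Rotation as Rn
def go(p,yaw,tilt=0,hold=False):
    """row to TCP p; tool x at azimuth yaw, z down, then turned by tilt about tool x. hold: p is the grasp point"""
    s=ctrl.state(); R=np.array(s["orientation"]); a=np.radians(yaw)
    T=np.array([[np.cos(a),np.sin(a),0],[np.sin(a),-np.cos(a),0],[0,0,-1.]])@Rn.from_euler("x",tilt,degrees=True).as_matrix()
    p=np.array(p,float)+(T[:,2]*ctrl.hold_point_z if hold else 0)
    d=R.T@(p-s["ee_pos"])*100; v=Rn.from_matrix(R.T@T).as_rotvec(degrees=True)
    print("row x %.2f y %.2f z %.2f ax %.2f ay %.2f az %.2f"%(*d,*v))
def st():
    s=ctrl.state(); print("t%.2f"%s["time"],"p",np.round(s["ee_pos"],4),"yaw %.2f"%np.degrees(np.arctan2(s["orientation"][1][0],s["orientation"][0][0])),"z",np.round(np.array(s["orientation"])[:,2],3),"q",np.round(s["qpos"],1).tolist(),"F",np.round(s["force"],1),"w %.4f g %.1f"%(s["width"],s["gripper_force"]))
E
python3 -c "
from h import *
go((.495,-.24,.33),-5.85)"
```

```text
row x 41.31 y -28.64 z -9.90 ax -0.10 ay 0.02 az 21.31
```

```bash
python3 -m crank '[{"x":0,"y":0,"z":-9.9},{"x":20,"y":-14,"z":-9.9,"az":10},{"x":41.3,"y":-28.6,"z":-9.9,"az":21.3},{"x":41.3,"y":-28.6,"z":-9.9,"az":21.3},{"x":41.3,"y":-28.6,"z":-9.9,"az":21.3},{"x":41.3,"y":-28.6,"z":-9.9,"az":21.3},{"x":41.3,"y":-28.6,"z":-9.9,"az":21.3},{"x":41.3,"y":-28.6,"z":-9.9,"az":21.3}]' >/dev/null;  python3 -m crank '[{"x":41.3,"y":-28.6}]' >/dev/null & wait; python3 -c "
from h import *
st()"
```

```text
t0.10 p [ 0.1732 -0.6259  0.2305] yaw 15.46 z [-0.     0.002 -1.   ] q [70.8, 36.1, 2.2, 87.0, -1.5, 57.1, -1.1] F [-0.6  0.4  0.2] w 0.0855 g 0.0validation failed for argument at $[0]...
validation failed for argument at $[0]...
```

All seven fields are needed in each row. The stray second call was a mistake, and it was refused too.

```bash
python3 -m crank '[{"x":0,"y":0,"z":-9.9,"ax":0,"ay":0,"az":0,"claw":1},{"x":0,"y":0,"z":-9.9,"ax":0,"ay":0,"az":0,"claw":1},{"x":41.3,"y":-28.6,"z":-9.9,"ax":0,"ay":0,"az":21.3,"claw":1},{"x":41.3,"y":-28.6,"z":-9.9,"ax":0,"ay":0,"az":21.3,"claw":1},{"x":41.3,"y":-28.6,"z":-9.9,"ax":0,"ay":0,"az":21.3,"claw":1},{"x":41.3,"y":-28.6,"z":-9.9,"ax":0,"ay":0,"az":21.3,"claw":1},{"x":41.3,"y":-28.6,"z":-9.9,"ax":0,"ay":0,"az":21.3,"claw":1},{"x":41.3,"y":-28.6,"z":-9.9,"ax":0,"ay":0,"az":21.3,"claw":1}]'; python3 -c "
from h import *
st();go((.495,-.24,.33),-5.85)"
```

```text
time: 1.1
ee_pos: [0.4144, -0.3367, 0.3301]
orientation: [[0.995, -0.102, -0.0], [-0.102, -0.995, 0.0], [-0.0, -0.0, -1.0]]
force: [-0.0, -0.5, 0.2]
width: 0.0852
gripper_force: 0.0
t1.10 p [ 0.4144 -0.3367  0.3301] yaw -5.85 z [-0.  0. -1.] q [33.4, 20.6, 3.8, 97.6, -1.5, 61.9, -58.2] F [-0.  -0.5  0.2] w 0.0852 g 0.0
row x 7.03 y -10.44 z 0.01 ax -0.01 ay 0.01 az 0.00
```

Now I'll rehearse the pour tilt with the gripper empty.

```bash
python3 -m crank '[{"x":7,"y":-10.4,"z":0,"ax":0,"ay":0,"az":0,"claw":1},{"x":7,"y":-10.4,"z":0,"ax":10,"ay":0,"az":0,"claw":1},{"x":7,"y":-10.4,"z":0,"ax":20,"ay":0,"az":0,"claw":1},{"x":7,"y":-10.4,"z":0,"ax":30,"ay":0,"az":0,"claw":1},{"x":7,"y":-10.4,"z":0,"ax":40,"ay":0,"az":0,"claw":1},{"x":7,"y":-10.4,"z":0,"ax":50,"ay":0,"az":0,"claw":1},{"x":7,"y":-10.4,"z":0,"ax":60,"ay":0,"az":0,"claw":1},{"x":7,"y":-10.4,"z":0,"ax":68,"ay":0,"az":0,"claw":1}]' >/dev/null; python3 -c "
from h import *
st();go((.495,-.24,.33),-5.85,68)"
```

```text
t2.10 p [ 0.4933 -0.2435  0.3292] yaw -5.96 z [ 0.096  0.924 -0.37 ] q [54.7, 50.5, -11.7, 77.8, -40.1, 101.2, -42.2] F [ 0.1  0.5 -0.7] w 0.0855 g 0.0
row x 0.14 y -0.21 z 0.31 ax -0.28 ay -0.08 az -0.11
```

```bash
python3 -m crank '[{"x":0,"y":0,"z":0,"ax":-10,"ay":0,"az":0,"claw":1},{"x":0,"y":0,"z":0,"ax":-20,"ay":0,"az":0,"claw":1},{"x":0,"y":0,"z":0,"ax":-30,"ay":0,"az":0,"claw":1},{"x":0,"y":0,"z":0,"ax":-40,"ay":0,"az":0,"claw":1},{"x":0,"y":0,"z":0,"ax":-50,"ay":0,"az":0,"claw":1},{"x":0,"y":0,"z":0,"ax":-60,"ay":0,"az":0,"claw":1},{"x":0,"y":0,"z":0,"ax":-68,"ay":0,"az":0,"claw":1},{"x":0,"y":0,"z":0,"ax":-68,"ay":0,"az":0,"claw":1}]' >/dev/null; python3 -c "
from h import *
st();go((.484,.0127,.23),-5.85)"
```

```text
t3.10 p [ 0.4947 -0.2384  0.3307] yaw -5.44 z [ 0.001  0.002 -1.   ] q [20.5, 21.9, 3.5, 95.3, -1.6, 62.8, -71.0] F [ 0.2 -1.2  0.5] w 0.0851 g 0.0
row x -3.45 y -24.87 z 10.11 ax -0.12 ay -0.02 az 0.41
```

```bash
python3 -m crank '[{"x":-3.4,"y":-24.9,"z":0,"ax":0,"ay":0,"az":0.4,"claw":1},{"x":-3.4,"y":-24.9,"z":0,"ax":0,"ay":0,"az":0.4,"claw":1},{"x":-3.4,"y":-24.9,"z":0,"ax":0,"ay":0,"az":0.4,"claw":1},{"x":-3.4,"y":-24.9,"z":0,"ax":0,"ay":0,"az":0.4,"claw":1},{"x":-3.4,"y":-24.9,"z":8,"ax":0,"ay":0,"az":0.4,"claw":0.6},{"x":-3.4,"y":-24.9,"z":8,"ax":0,"ay":0,"az":0.4,"claw":0.6},{"x":-3.4,"y":-24.9,"z":8,"ax":0,"ay":0,"az":0.4,"claw":0.6},{"x":-3.4,"y":-24.9,"z":8,"ax":0,"ay":0,"az":0.4,"claw":0.6}]' >/dev/null
python3 - <<'E'
from h import *
st(); C=cam("wrist"); im=eyes.get_image("wrist"); cv2.imwrite("pics/w1.png",im)
c,a=np.array([.4842,.0127]),np.radians(-5.85); R=np.array([[np.cos(a),-np.sin(a)],[np.sin(a),np.cos(a)]])
for x,y,z in ((.064,.006,.115),(.064,-.006,.115),(-.064,.006,.115),(-.064,-.006,.115),(.064,.098,.069),(.064,-.098,.067)):
    print((x,y,z),proj(C,[*(c+R@[x,y]),z]).round(0))
go((.484,.0127,.088),-5.85)
E
```

```text
t4.10 p [0.4862 0.0077 0.2509] yaw -6.39 z [ 0.001  0.    -1.   ] q [-3.1, 21.2, -1.5, 111.0, 0.7, 47.8, -101.4] F [-0.6 -0.1 -0.3] w 0.0515 g 0.0
(0.064, 0.006, 0.115) [[304. 150.]]
(0.064, -0.006, 0.115) [[320. 150.]]
(-0.064, 0.006, 0.115) [[308. 300.]]
(-0.064, -0.006, 0.115) [[321. 300.]]
(0.064, 0.098, 0.069) [[203. 147.]]
(0.064, -0.098, 0.067) [[424. 144.]]
row x -0.31 y -0.43 z 16.32 ax -0.04 ay -0.09 az -0.52
```

View pics/w1.png

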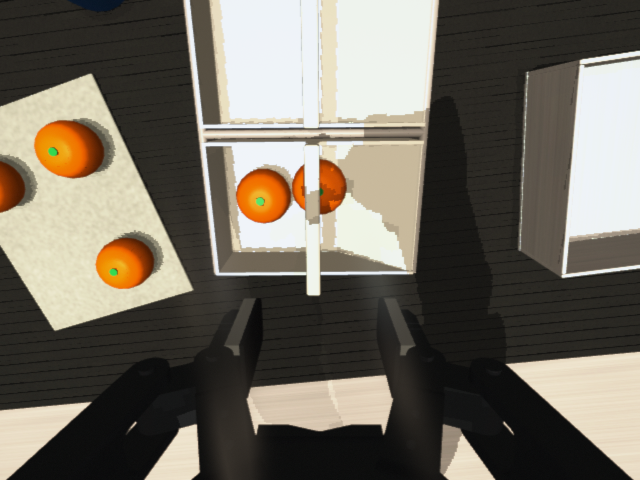

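The handle is in the wrist view at columns 305-320, rows 145-295, within 1 px sideways of the prediction. The old fruit are at (263,195) and (320,187), so I can descend.

```bash
python3 -m crank '[{"x":-0.3,"y":-0.45,"z":5,"ax":0,"ay":0,"az":-0.5,"claw":0.6},{"x":-0.3,"y":-0.45,"z":10,"ax":0,"ay":0,"az":-0.5,"claw":0.6},{"x":-0.3,"y":-0.45,"z":12,"ax":0,"ay":0,"az":-0.5,"claw":0.6},{"x":-0.3,"y":-0.45,"z":12,"ax":0,"ay":0,"az":-0.5,"claw":0.6}]' >/dev/null; python3 -c "
from h import *
st();go((.486,.0127,.088),-5.85)"
```

```text
t4.65 p [0.4827 0.0133 0.1299] yaw -5.79 z [-0.001 -0.    -1.   ] q [-3.8, 31.7, -1.5, 118.7, 1.6, 29.8, -102.3] F [ 1.1 -0.9  0.4] w 0.0511 g 0.0
row x 0.34 y 0.03 z 4.19 ax 0.01 ay 0.08 az 0.06
```

```bash
python3 -m crank '[{"x":0.3,"y":0,"z":2,"ax":0,"ay":0,"az":0,"claw":0.6},{"x":0.3,"y":0,"z":4.2,"ax":0,"ay":0,"az":0,"claw":0.6},{"x":0.3,"y":0,"z":4.2,"ax":0,"ay":0,"az":0,"claw":0.6},{"x":0.3,"y":0,"z":4.2,"ax":0,"ay":0,"az":0,"claw":0.3},{"x":0.3,"y":0,"z":4.2,"ax":0,"ay":0,"az":0,"claw":0.1},{"x":0.3,"y":0,"z":4.2,"ax":0,"ay":0,"az":0,"claw":0},{"x":0.3,"y":0,"z":4.2,"ax":0,"ay":0,"az":0,"claw":0},{"x":0.3,"y":0,"z":4.2,"ax":0,"ay":0,"az":0,"claw":0}]' 90 >/dev/null; python3 -c "
from h import *
st()"
```

```text
t5.65 p [0.4866 0.0135 0.0897] yaw -5.76 z [ 0.002  0.    -1.   ] q [-4.0, 36.0, -1.3, 119.8, 1.9, 24.1, -102.6] F [-1.3  0.1  7. ] w 0.0103 g 88.0
```

```bash
python3 -m crank '[{"x":0,"y":0,"z":-0.5,"ax":0,"ay":0,"az":0,"claw":0},{"x":0,"y":0,"z":-1.5,"ax":0,"ay":0,"az":0,"claw":0},{"x":0,"y":0,"z":-3,"ax":0,"ay":0,"az":0,"claw":0},{"x":0,"y":0,"z":-5,"ax":0,"ay":0,"az":0,"claw":0},{"x":0,"y":0,"z":-7.5,"ax":0,"ay":0,"az":0,"claw":0},{"x":0,"y":0,"z":-10,"ax":0,"ay":0,"az":0,"claw":0},{"x":0,"y":0,"z":-12.5,"ax":0,"ay":0,"az":0,"claw":0},{"x":0,"y":0,"z":-14,"ax":0,"ay":0,"az":0,"claw":0}]' >/dev/null; python3 -c "
from h import *
st();go((.495,-.235,.245),-5.8);go((.490,-.235,.245),0)"
```

```text
t6.65 p [0.4858 0.0134 0.2304] yaw -5.74 z [ 0.002  0.    -1.   ] q [-3.6, 22.7, -1.8, 112.6, 1.0, 44.6, -101.7] F [ 1.3  0.2 -4.9] w 0.0105 g 88.0
row x 3.41 y 24.62 z -1.46 ax -0.02 ay -0.10 az 0.06
row x 2.91 y 24.67 z -1.47 ax -0.01 ay -0.10 az -5.74
```

```bash
python3 -m crank '[{"x":0.2,"y":1,"z":-0.5,"ax":0,"ay":0,"az":0,"claw":0},{"x":0.5,"y":3.5,"z":-1.5,"ax":0,"ay":0,"az":0,"claw":0},{"x":1,"y":7.5,"z":-1.5,"ax":0,"ay":0,"az":0,"claw":0},{"x":1.7,"y":12,"z":-1.5,"ax":0,"ay":0,"az":0,"claw":0},{"x":2.3,"y":16.5,"z":-1.5,"ax":0,"ay":0,"az":0,"claw":0},{"x":2.8,"y":20.5,"z":-1.5,"ax":0,"ay":0,"az":0,"claw":0},{"x":3.2,"y":23.2,"z":-1.5,"ax":0,"ay":0,"az":0,"claw":0},{"x":3.4,"y":24.6,"z":-1.5,"ax":0,"ay":0,"az":0,"claw":0}]' >/dev/null; python3 -m crank '[{"x":0,"y":0,"z":0,"ax":5,"ay":0,"az":0,"claw":0},{"x":0,"y":0,"z":0,"ax":12,"ay":0,"az":0,"claw":0},{"x":0,"y":0,"z":0,"ax":20,"ay":0,"az":0,"claw":0},{"x":0,"y":0,"z":0,"ax":28,"ay":0,"az":0,"claw":0},{"x":0,"y":0,"z":0,"ax":33,"ay":0,"az":0,"claw":0},{"x":0,"y":0,"z":0,"ax":36,"ay":0,"az":0,"claw":0}]' >/dev/null
python3 - <<'E'
from h import *
st()
def chk(th):  # world lip & bottom corner
    s=ctrl.state(); R=np.array(s["orientation"]); g=np.array(s["ee_pos"])
    for n,(y,z) in dict(lip=(-.098,.060),cor=(-.098,0),).items(): print(n,(g+R@np.array([0,-y,.0827-z])).round(3))
chk(0); go((.495,-.235,.24),-5.8,66)
E
```

```text
t8.40 p [ 0.4944 -0.2359  0.2423] yaw -5.80 z [ 0.059  0.585 -0.809] q [47.6, 39.5, -12.1, 90.4, -23.8, 72.2, -47.3] F [ 0.5  0.2 -6. ] w 0.0105 g 88.2
lip [ 0.488 -0.301  0.166]
cor [ 0.491 -0.266  0.118]
row x 0.05 y 0.06 z 0.24 ax 29.97 ay 0.03 az -0.04
```

```bash
python3 -m crank '[{"x":0,"y":0,"z":0.5,"ax":3,"ay":0,"az":0,"claw":0},{"x":0,"y":0,"z":1,"ax":6,"ay":0,"az":0,"claw":0},{"x":0,"y":0,"z":1.5,"ax":9,"ay":0,"az":0,"claw":0},{"x":0,"y":0,"z":2,"ax":12,"ay":0,"az":0,"claw":0},{"x":0,"y":0,"z":2.2,"ax":14,"ay":0,"az":0,"claw":0},{"x":0,"y":0,"z":2.2,"ax":16,"ay":0,"az":0,"claw":0},{"x":0,"y":0,"z":2.2,"ax":18,"ay":0,"az":0,"claw":0},{"x":0,"y":0,"z":2.2,"ax":20,"ay":0,"az":0,"claw":0}]' >/dev/null; python3 -m crank '[{"x":0,"y":0,"z":0,"ax":2,"ay":0,"az":0,"claw":0},{"x":0,"y":0,"z":0,"ax":4,"ay":0,"az":0,"claw":0},{"x":0,"y":0,"z":0,"ax":7,"ay":0,"az":0,"claw":0},{"x":0,"y":0,"z":0,"ax":10,"ay":0,"az":0,"claw":0},{"x":0,"y":0,"z":0,"ax":10,"ay":0,"az":0,"claw":0},{"x":0,"y":0,"z":0,"ax":10,"ay":0,"az":0,"claw":0},{"x":0,"y":0,"z":0,"ax":10,"ay":0,"az":0,"claw":0},{"x":0,"y":0,"z":0,"ax":10,"ay":0,"az":0,"claw":0}]' >/dev/null
python3 - <<'E'
from h import *
st(); im=eyes.get_image("top"); im2=eyes.get_image("scene")
for i in (im,im2): print([(c.tolist(),s[4]) for c,s in blobs(i,*ORANGE,30)])
cv2.imwrite("pics/p1.png",np.hstack([cv2.resize(im[130:330,300:560],(400,308)),cv2.resize(im2[80:380,80:400],(400,308))]))
E
```

```text
t10.40 p [ 0.4965 -0.2217  0.2263] yaw -5.72 z [ 0.091  0.909 -0.407] q [57.1, 56.3, -19.0, 83.0, -33.9, 88.1, -39.8] F [-0.   0.2 -3.5] w 0.0102 g 90.7
[([5.9, 195.9], 1015), ([274.0, 208.3], 219), ([237.7, 219.1], 225), ([506.3, 235.2], 391), ([282.4, 255.4], 219), ([59.7, 373.1], 394), ([56.5, 440.9], 413)]
[([176.1, 74.5], 77), ([171.2, 186.6], 51), ([632.6, 233.1], 128), ([351.6, 275.2], 238), ([620.3, 273.2], 183), ([328.4, 314.6], 269), ([370.8, 328.1], 291)]
```

View pics/p1.png

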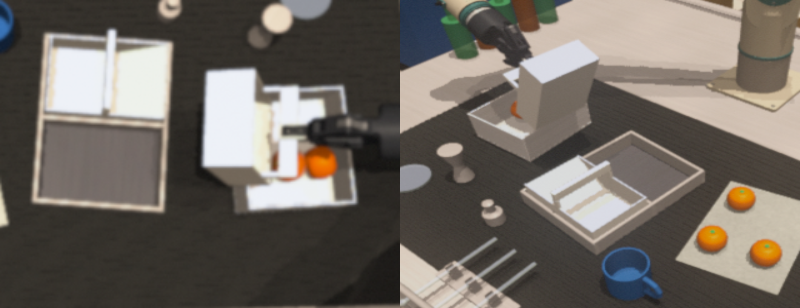

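The tub holds fruit, the force fell to the bin's own weight, and no fruit shows elsewhere. I'll raise the bin, untilt it and check.

```bash
python3 -m crank '[{"x":0,"y":-2,"z":-1,"ax":0,"ay":0,"az":0,"claw":0},{"x":0,"y":-4.5,"z":-2,"ax":-6,"ay":0,"az":0,"claw":0},{"x":0,"y":-4.5,"z":-2,"ax":-15,"ay":0,"az":0,"claw":0},{"x":0,"y":-4.5,"z":-2,"ax":-25,"ay":0,"az":0,"claw":0},{"x":0,"y":-4.5,"z":-2,"ax":-35,"ay":0,"az":0,"claw":0},{"x":0,"y":-4.5,"z":-2,"ax":-45,"ay":0,"az":0,"claw":0},{"x":0,"y":-4.5,"z":-2,"ax":-55,"ay":0,"az":0,"claw":0},{"x":0,"y":-4.5,"z":-2,"ax":-62,"ay":0,"az":0,"claw":0}]' >/dev/null; python3 -m crank '[{"x":0,"y":0,"z":0,"ax":-3,"ay":0,"az":0,"claw":0},{"x":0,"y":0,"z":0,"ax":-4,"ay":0,"az":0,"claw":0},{"x":0,"y":0,"z":0,"ax":-4,"ay":0,"az":0,"claw":0}]' >/dev/null
python3 - <<'E'
from h import *
st(); im=eyes.get_image("top")
print([(c.tolist(),s[4]) for c,s in blobs(im,*ORANGE,30)])
go((.486,.0135,.235),-5.76)
E
```

```text
t11.88 p [ 0.496  -0.2211  0.2753] yaw -5.76 z [-0.     0.002 -1.   ] q [22.3, 24.3, -1.7, 100.9, 0.8, 54.9, -75.5] F [ 0.3 -0.9 -3.5] w 0.0103 g 90.3
[([5.9, 195.7], 1021), ([273.9, 208.3], 219), ([237.7, 219.1], 224), ([282.4, 255.4], 218), ([59.7, 373.1], 396), ([56.5, 440.9], 414)]
row x -3.36 y -23.31 z 4.04 ax -0.07 ay 0.03 az -0.05
```

```bash
python3 -m crank '[{"x":-0.2,"y":-2,"z":0,"ax":0,"ay":0,"az":0,"claw":0},{"x":-0.7,"y":-5,"z":0,"ax":0,"ay":0,"az":0,"claw":0},{"x":-1.4,"y":-9.5,"z":0,"ax":0,"ay":0,"az":0,"claw":0},{"x":-2.1,"y":-14,"z":1,"ax":0,"ay":0,"az":0,"claw":0},{"x":-2.8,"y":-18.5,"z":3,"ax":0,"ay":0,"az":0,"claw":0},{"x":-3.3,"y":-22,"z":4,"ax":0,"ay":0,"az":0,"claw":0},{"x":-3.4,"y":-23.3,"z":4,"ax":0,"ay":0,"az":0,"claw":0},{"x":-3.4,"y":-23.3,"z":4,"ax":0,"ay":0,"az":0,"claw":0}]' >/dev/null
python3 - <<'E'
from h import *
st(); im=eyes.get_image("top")
print([(c.tolist(),s[4]) for c,s in blobs(im,*ORANGE,30)])
cv2.imwrite("pics/p2.png",cv2.resize(im[130:300,310:550],None,fx=3.3,fy=3.3))
go((.4866,.0135,.0897),-5.76)
E
```

```text
t12.93 p [0.486 0.014 0.235] yaw -5.68 z [ 0.  0. -1.] q [-1.6, 22.4, -4.6, 112.1, 2.4, 45.5, -103.2] F [ 0.4 -1.1 -3.6] w 0.0103 g 90.4
[([5.9, 195.3], 988), ([273.9, 208.2], 231), ([237.5, 219.0], 231), ([507.8, 233.7], 286), ([469.6, 235.2], 162), ([282.2, 255.4], 233), ([59.7, 373.2], 389), ([56.4, 440.9], 406)]
row x 0.03 y -0.10 z 14.54 ax 0.03 ay -0.04 az -0.03
```

View pics/p2.png

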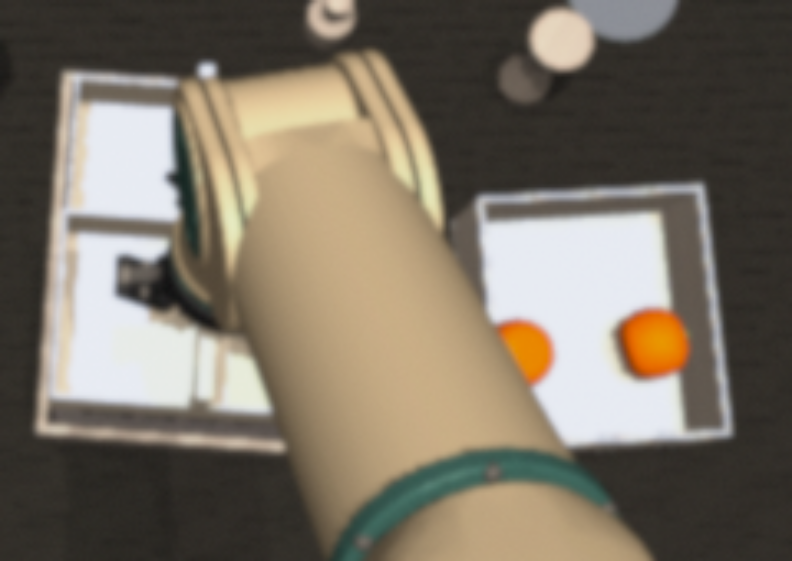

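Both old fruit lie in the tub at (470,235) and (508,234). I'll lower the bin to just above the frame rim and check the alignment there.

```bash
python3 -m crank '[{"x":0,"y":-0.1,"z":2,"ax":0,"ay":0,"az":0,"claw":0},{"x":0,"y":-0.1,"z":4.5,"ax":0,"ay":0,"az":0,"claw":0},{"x":0,"y":-0.1,"z":7,"ax":0,"ay":0,"az":0,"claw":0},{"x":0,"y":-0.1,"z":8.5,"ax":0,"ay":0,"az":0,"claw":0},{"x":0,"y":-0.1,"z":9.2,"ax":0,"ay":0,"az":0,"claw":0},{"x":0,"y":-0.1,"z":9.2,"ax":0,"ay":0,"az":0,"claw":0},{"x":0,"y":-0.1,"z":9.2,"ax":0,"ay":0,"az":0,"claw":0}]' >/dev/null;  python3 -c "
from h import *
st();go((.4866,.0135,.0897),-5.76)"
```

```text
t13.85 p [0.4865 0.014  0.1435] yaw -5.79 z [ 0.002 -0.    -1.   ] q [-2.3, 30.5, -3.9, 117.6, 3.7, 31.9, -104.5] F [-0.8  0.5 -3.7] w 0.0103 g 90.3
row x 0.00 y 0.05 z 5.38 ax -0.01 ay -0.09 az -0.03
```

```bash
python3 -m crank '[{"x":0,"y":0,"z":0.8,"ax":0,"ay":0,"az":0,"claw":0},{"x":0,"y":0,"z":1.6,"ax":0,"ay":0,"az":0,"claw":0},{"x":0,"y":0,"z":2.4,"ax":0,"ay":0,"az":0,"claw":0},{"x":0,"y":0,"z":3.2,"ax":0,"ay":0,"az":0,"claw":0},{"x":0,"y":0,"z":4,"ax":0,"ay":0,"az":0,"claw":0},{"x":0,"y":0,"z":4.6,"ax":0,"ay":0,"az":0,"claw":0},{"x":0,"y":0,"z":5.1,"ax":0,"ay":0,"az":0,"claw":0},{"x":0,"y":0,"z":5.1,"ax":0,"ay":0,"az":0,"claw":0}]' >/dev/null;  python3 -c "
from h import *
st();go((.4866,.0135,.0897),-5.76)"
```

```text
t14.85 p [0.4856 0.0144 0.0914] yaw -5.74 z [-0.001 -0.    -1.   ] q [-2.8, 35.8, -3.2, 119.7, 4.4, 24.6, -105.2] F [ 0.5  0.4 -3.5] w 0.0102 g 90.4
row x 0.10 y 0.08 z 0.17 ax 0.01 ay 0.04 az 0.02
```

Still hanging freely, 1.7 mm to go. I'll seat it, release and rise.

```bash
python3 -m crank '[{"x":0.05,"y":0.05,"z":0.1,"ax":0,"ay":0,"az":0,"claw":0},{"x":0.05,"y":0.05,"z":0.2,"ax":0,"ay":0,"az":0,"claw":0},{"x":0.05,"y":0.05,"z":0.25,"ax":0,"ay":0,"az":0,"claw":0},{"x":0.05,"y":0.05,"z":0.25,"ax":0,"ay":0,"az":0,"claw":0}]' ; python3 -m crank '[{"x":0,"y":0,"z":0,"ax":0,"ay":0,"az":0,"claw":0.3},{"x":0,"y":0,"z":0,"ax":0,"ay":0,"az":0,"claw":0.5},{"x":0,"y":0,"z":0,"ax":0,"ay":0,"az":0,"claw":0.5},{"x":0,"y":0,"z":0,"ax":0,"ay":0,"az":0,"claw":0.5},{"x":0,"y":0,"z":-4,"ax":0,"ay":0,"az":0,"claw":0.5},{"x":0,"y":0,"z":-10,"ax":0,"ay":0,"az":0,"claw":0.5},{"x":0,"y":0,"z":-16,"ax":0,"ay":0,"az":0,"claw":1},{"x":0,"y":0,"z":-16,"ax":0,"ay":0,"az":0,"claw":1}]' 30
python3 - <<'E'
from h import *
st()
C=cam("wrist"); im=eyes.get_image("wrist"); cv2.imwrite("pics/w2.png",im)
go((.45,.16,.25),-17)
E
```

```text
time: 15.35
ee_pos: [0.4864, 0.0138, 0.0897]
orientation: [[0.995, -0.1, 0.001], [-0.1, -0.995, -0.0], [0.001, -0.0, -1.0]]
force: [-1.9, -0.1, 3.8]
width: 0.01
gripper_force: 91.5
time: 16.35
ee_pos: [0.4894, 0.0141, 0.2537]
orientation: [[0.995, -0.1, 0.01], [-0.1, -0.995, 0.001], [0.01, -0.002, -1.0]]
force: [0.8, 0.3, -0.2]
width: 0.0766
gripper_force: 0.0
t16.35 p [0.4894 0.0141 0.2537] yaw -5.75 z [ 0.01   0.001 -1.   ] q [-1.4, 21.0, -4.9, 110.7, 2.4, 47.8, -103.2] F [ 0.8  0.3 -0.2] w 0.0766 g 0.0
row x -5.20 y -14.16 z 0.12 ax -0.07 ay -0.28 az 11.25
```

View pics/w2.png

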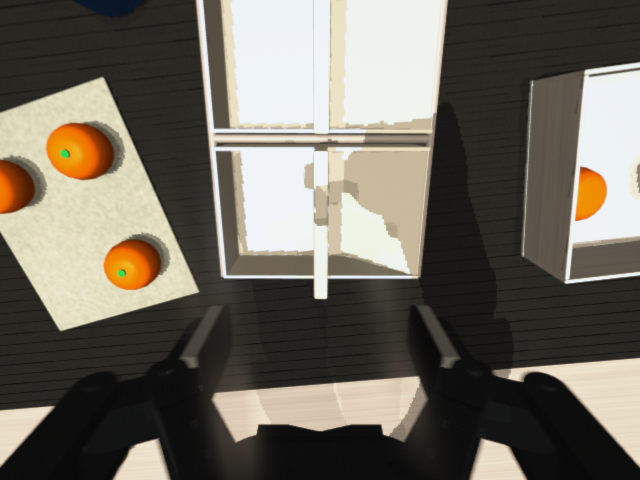

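The bin is home and empty: handle at columns 314-327, contact at the same height as before the lift. Next, the fresh mandarins. I'll turn the tool so its x runs along the bin's y, and hover by the plate.

```bash
python3 -m crank '[{"x":0,"y":0,"z":0,"ax":0,"ay":0,"az":-10,"claw":1},{"x":0,"y":-2,"z":0,"ax":0,"ay":0,"az":-20,"claw":1},{"x":0,"y":-5,"z":0,"ax":0,"ay":0,"az":-30,"claw":1},{"x":0,"y":-8,"z":0,"ax":0,"ay":0,"az":-40,"claw":1},{"x":0,"y":-11,"z":0,"ax":0,"ay":0,"az":-50,"claw":1},{"x":0,"y":-14,"z":0,"ax":0,"ay":0,"az":-60,"claw":1},{"x":0,"y":-15.5,"z":0,"ax":0,"ay":0,"az":-70,"claw":1},{"x":0,"y":-15.5,"z":0,"ax":0,"ay":0,"az":-80,"claw":1}]' >/dev/null; python3 -m crank '[{"x":0,"y":0,"z":0,"ax":0,"ay":0,"az":-8,"claw":1},{"x":0,"y":0,"z":0,"ax":0,"ay":0,"az":-10,"claw":1},{"x":0,"y":0,"z":0,"ax":0,"ay":0,"az":-10,"claw":1},{"x":0,"y":0,"z":0,"ax":0,"ay":0,"az":-10,"claw":1}]' >/dev/null
cat >> h.py <<'E'
def oranges(im,C,z=.031):
    m=cv2.inRange(cv2.cvtColor(im,cv2.COLOR_BGR2HSV),(2,130,60),(20,255,255))
    for c in cv2.findContours(cv2.morphologyEx(m,cv2.MORPH_CLOSE,np.ones((7,7))),cv2.RETR_EXTERNAL,cv2.CHAIN_APPROX_NONE)[0]:
        if cv2.contourArea(c)<150: continue
        h=cv2.convexHull(c)[:,0]; M=cv2.moments(h); u=(M["m10"]/M["m00"],M["m01"]/M["m00"])
        X=ray(C,u,z)[0]
        if .3<X[0]<.85 and abs(X[1])<.5: print("px",np.round(u,1),"area %d"%M["m00"],"at",X.round(4))
E
python3 - <<'E'
from h import *
st(); C=cam("wrist"); im=eyes.get_image("wrist"); cv2.imwrite("pics/w3.png",im); oranges(im,C)
print("top"); oranges(eyes.get_image("top"),cam("top"))
E
```

```text
t17.90 p [0.5016 0.168  0.2489] yaw 84.18 z [-0.001 -0.    -1.   ] q [-1.5, 27.1, -29.3, 104.4, 16.3, 52.7, -43.8] F [ 0.3 -0.4 -0. ] w 0.0852 g 0.0
px [255.3 150.3] area 2557 at [0.4443 0.2284 0.031 ]
px [381.  115.4] area 2800 at [0.569  0.2484 0.031 ]
px [345.7  17.5] area 2062 at [0.5418 0.3331 0.031 ]
top
px [281.9 255. ] area 328 at [0.4421 0.2262 0.031 ]
px [468.  236.9] area 236 at [ 0.4752 -0.2533  0.031 ]
px [508.1 233.5] area 322 at [ 0.4808 -0.3563  0.031 ]
px [236.8 218.6] area 318 at [0.5407 0.342  0.031 ]
px [270.6 209.8] area 198 at [0.5613 0.2537 0.031 ]
```

View pics/w3.png

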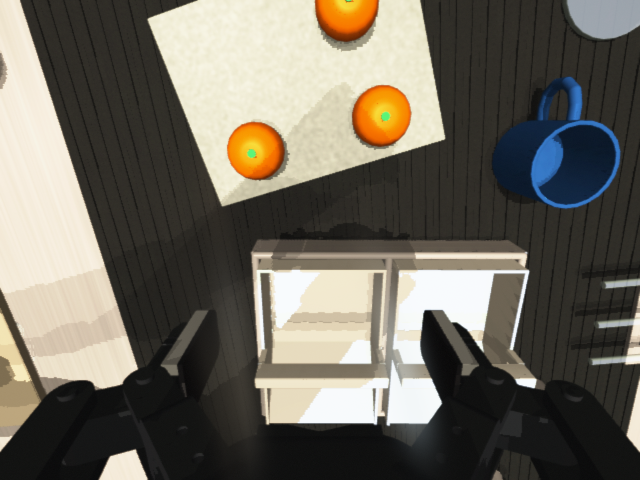

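Wrist and top views agree within about 3 mm. First I'll fetch the fruit at (255,150), which is at (0.443,0.227).

```bash
python3 -c "
from h import *
go((.4432,.2273,.10),84.15)"
```

```text
row x 5.30 y -6.42 z 14.92 ax -0.00 ay 0.01 az 0.07
```

```bash
python3 -m crank '[{"x":3,"y":-4,"z":2,"ax":0,"ay":0,"az":0,"claw":1},{"x":5.3,"y":-6.4,"z":6,"ax":0,"ay":0,"az":0,"claw":1},{"x":5.3,"y":-6.4,"z":11,"ax":0,"ay":0,"az":0,"claw":1},{"x":5.3,"y":-6.4,"z":14.9,"ax":0,"ay":0,"az":0,"claw":1},{"x":5.3,"y":-6.4,"z":14.9,"ax":0,"ay":0,"az":0,"claw":1},{"x":5.3,"y":-6.4,"z":14.9,"ax":0,"ay":0,"az":0,"claw":1}]' >/dev/null
python3 - <<'E'
from h import *
st(); C=cam("wrist"); im=eyes.get_image("wrist"); cv2.imwrite("pics/w4.png",im); oranges(im,C)
go((.4432,.2273,.013),84.15)
E
```

```text
t18.75 p [0.4442 0.2278 0.1014] yaw 84.24 z [ 0.002  0.001 -1.   ] q [-15.4, 36.9, -22.1, 117.1, 26.3, 30.6, -62.2] F [ 0.2 -0.7  0.9] w 0.0856 g 0.0
px [319.4 256. ] area 5946 at [0.4445 0.2277 0.031 ]
px [520.8 206.2] area 7567 at [0.5706 0.2478 0.031 ]
px [484.   41.7] area 8982 at [0.5439 0.3405 0.031 ]
row x -0.10 y -0.15 z 8.88 ax 0.14 ay -0.10 az 0.09
```

```bash
python3 -m crank '[{"x":0,"y":0,"z":3,"ax":0,"ay":0,"az":0,"claw":1},{"x":0,"y":0,"z":6,"ax":0,"ay":0,"az":0,"claw":1},{"x":0,"y":0,"z":8,"ax":0,"ay":0,"az":0,"claw":1},{"x":0,"y":0,"z":8.8,"ax":0,"ay":0,"az":0,"claw":1},{"x":0,"y":0,"z":8.8,"ax":0,"ay":0,"az":0,"claw":0.8},{"x":0,"y":0,"z":8.8,"ax":0,"ay":0,"az":0,"claw":0.6},{"x":0,"y":0,"z":8.8,"ax":0,"ay":0,"az":0,"claw":0.5},{"x":0,"y":0,"z":8.8,"ax":0,"ay":0,"az":0,"claw":0.5}]' 25; python3 -m crank '[{"x":0,"y":0,"z":0,"ax":0,"ay":0,"az":0,"claw":0.4},{"x":0,"y":0,"z":0,"ax":0,"ay":0,"az":0,"claw":0.4},{"x":0,"y":0,"z":-1,"ax":0,"ay":0,"az":0,"claw":0.4},{"x":0,"y":0,"z":-4,"ax":0,"ay":0,"az":0,"claw":0.4},{"x":0,"y":0,"z":-9,"ax":0,"ay":0,"az":0,"claw":0.4},{"x":0,"y":0,"z":-14,"ax":0,"ay":0,"az":0,"claw":0.4},{"x":0,"y":0,"z":-17,"ax":0,"ay":0,"az":0,"claw":0.4},{"x":0,"y":0,"z":-17,"ax":0,"ay":0,"az":0,"claw":0.4}]'
python3 - <<'E'
from h import *
a=np.radians(-5.85); R=np.array([[np.cos(a),-np.sin(a)],[np.sin(a),np.cos(a)]])
for n,c in(("near",(.4845,.0130)),("far",(.624,-.0015))):
  for y in(.056,-.050): print(n,y,np.array(c)+R@[0,y])
p=np.array([.4845,.0130])+R@[0,.056]; go((*p,.10),84.15)
im=eyes.get_image("top"); oranges(im,cam("top"))
E
```

```text
time: 19.8
ee_pos: [0.4443, 0.2277, 0.0137]
orientation: [[0.1, 0.995, 0.002], [0.995, -0.1, 0.001], [0.001, 0.002, -1.0]]
force: [0.1, -1.3, 6.2]
width: 0.0567
gripper_force: 26.1
time: 20.8
ee_pos: [0.4449, 0.2279, 0.1852]
orientation: [[0.101, 0.995, 0.005], [0.995, -0.101, 0.002], [0.003, 0.005, -1.0]]
force: [-0.0, -0.3, -0.7]
width: 0.0566
gripper_force: 27.1
near 0.056 [0.49020777 0.06870836]
near -0.05 [ 0.47940378 -0.03673961]
far 0.056 [0.62970777 0.05420836]
far -0.05 [ 0.61890378 -0.05123961]
row x -15.41 y 6.07 z 8.50 ax 0.29 ay -0.17 az 0.07
px [468.  236.9] area 236 at [ 0.4752 -0.2533  0.031 ]
px [508.1 233.5] area 323 at [ 0.4808 -0.3564  0.031 ]
```

```bash
python3 -m crank '[{"x":-2,"y":1,"z":0,"ax":0,"ay":0,"az":0,"claw":0.4},{"x":-6,"y":2.5,"z":0,"ax":0,"ay":0,"az":0,"claw":0.4},{"x":-10.5,"y":4.2,"z":0,"ax":0,"ay":0,"az":0,"claw":0.4},{"x":-14,"y":5.7,"z":0,"ax":0,"ay":0,"az":0,"claw":0.4},{"x":-15.4,"y":6.1,"z":1,"ax":0,"ay":0,"az":0,"claw":0.4},{"x":-15.4,"y":6.1,"z":4,"ax":0,"ay":0,"az":0,"claw":0.4},{"x":-15.4,"y":6.1,"z":7,"ax":0,"ay":0,"az":0,"claw":0.4},{"x":-15.4,"y":6.1,"z":8.5,"ax":0,"ay":0,"az":0,"claw":0.4}]' >/dev/null
python3 - <<'E'
from h import *
st(); go((.4912,.0687,.017),84.15)
cv2.imwrite("pics/w5.png",eyes.get_image("wrist"))
E
```

```text
t21.85 p [0.4868 0.0687 0.0951] yaw 84.36 z [-0.004  0.    -1.   ] q [4.3, 37.4, -23.0, 118.2, 28.2, 30.0, -44.9] F [-1.  -1.  -0.5] w 0.0565 g 27.1
row x 0.05 y 0.47 z 7.80 ax -0.23 ay 0.02 az 0.21
```

View pics/w5.png

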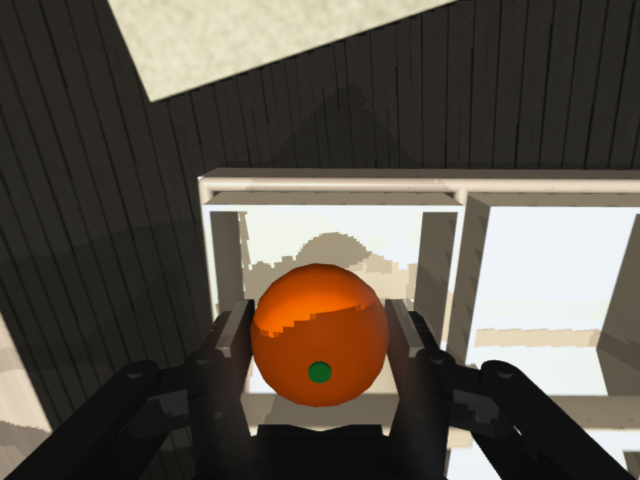

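The fruit (320,335) is over the near bin, whose inside spans columns 213-455. I'll shift 5 mm and lower.

```bash
python3 -m crank '[{"x":0,"y":0.5,"z":1,"ax":0,"ay":0,"az":0,"claw":0.4},{"x":0,"y":0.5,"z":2.5,"ax":0,"ay":0,"az":0,"claw":0.4},{"x":0,"y":0.5,"z":4,"ax":0,"ay":0,"az":0,"claw":0.4},{"x":0,"y":0.5,"z":5.5,"ax":0,"ay":0,"az":0,"claw":0.4},{"x":0,"y":0.5,"z":6.5,"ax":0,"ay":0,"az":0,"claw":0.4},{"x":0,"y":0.5,"z":7.2,"ax":0,"ay":0,"az":0,"claw":0.4},{"x":0,"y":0.5,"z":7.5,"ax":0,"ay":0,"az":0,"claw":0.4},{"x":0,"y":0.5,"z":7.5,"ax":0,"ay":0,"az":0,"claw":0.4}]' >/dev/null; python3 -c "
from h import *
st(); go((.4912,.0687,.0165),84.15)"
```

```text
t22.90 p [0.4938 0.0674 0.0223] yaw 84.26 z [ 0.  0. -1.] q [-0.3, 44.7, -16.0, 119.1, 33.6, 20.5, -49.5] F [-0.5  0.2 -0.2] w 0.0567 g 27.1
row x 0.10 y -0.27 z 0.58 ax 0.01 ay -0.00 az 0.11
```

```bash
python3 -m crank '[{"x":0,"y":-0.1,"z":0.2,"ax":0,"ay":0,"az":0,"claw":0.4},{"x":0,"y":-0.1,"z":0.4,"ax":0,"ay":0,"az":0,"claw":0.4},{"x":0,"y":-0.1,"z":0.5,"ax":0,"ay":0,"az":0,"claw":0.4},{"x":0,"y":-0.1,"z":0.5,"ax":0,"ay":0,"az":0,"claw":0.4}]';python3 -c "
from h import *
st()"
```

```text
time: 23.4
ee_pos: [0.4927, 0.0674, 0.0172]
orientation: [[0.1, 0.995, -0.0], [0.995, -0.1, -0.0], [-0.0, -0.0, -1.0]]
force: [0.5, -0.1, -1.1]
width: 0.0569
gripper_force: 27.1
t23.40 p [0.4927 0.0674 0.0172] yaw 84.25 z [-0. -0. -1.] q [-0.8, 45.2, -15.4, 119.3, 34.0, 19.7, -49.9] F [ 0.5 -0.1 -1.1] w 0.0569 g 27.1
```

```bash
python3 -m crank '[{"x":0,"y":0,"z":0.1,"ax":0,"ay":0,"az":0,"claw":0.4},{"x":0,"y":0,"z":0.15,"ax":0,"ay":0,"az":0,"claw":0.4},{"x":0,"y":0,"z":0.15,"ax":0,"ay":0,"az":0,"claw":0.4}]'
```

```text
time: 23.78
ee_pos: [0.4927, 0.0675, 0.0158]
orientation: [[0.1, 0.995, 0.0], [0.995, -0.1, -0.0], [-0.0, 0.0, -1.0]]
force: [0.4, 0.2, -0.0]
width: 0.0568
gripper_force: 27.1
```

```bash
python3 -m crank '[{"x":0,"y":0,"z":0.05,"ax":0,"ay":0,"az":0,"claw":0.4},{"x":0,"y":0,"z":0.1,"ax":0,"ay":0,"az":0,"claw":0.4},{"x":0,"y":0,"z":0.1,"ax":0,"ay":0,"az":0,"claw":0.4}]'
```

```text
time: 24.15
ee_pos: [0.4928, 0.0675, 0.0157]
orientation: [[0.1, 0.995, 0.001], [0.995, -0.1, -0.0], [-0.0, 0.001, -1.0]]
force: [-2.1, -0.6, 10.4]
width: 0.0566
gripper_force: 27.8
```

Contact is exactly at the height predicted. I'll ease off, open a little, and rise.

```bash
python3 -m crank '[{"x":0,"y":0,"z":-0.08,"ax":0,"ay":0,"az":0,"claw":0.4},{"x":0,"y":0,"z":-0.08,"ax":0,"ay":0,"az":0,"claw":0.7},{"x":0,"y":0,"z":-0.08,"ax":0,"ay":0,"az":0,"claw":0.8},{"x":0,"y":0,"z":-0.08,"ax":0,"ay":0,"az":0,"claw":0.8},{"x":0,"y":0,"z":-2,"ax":0,"ay":0,"az":0,"claw":0.8},{"x":0,"y":0,"z":-6,"ax":0,"ay":0,"az":0,"claw":0.8},{"x":0,"y":0,"z":-12,"ax":0,"ay":0,"az":0,"claw":0.8},{"x":0,"y":0,"z":-18,"ax":0,"ay":0,"az":0,"claw":1}]';python3 - <<'E'
from h import *
C=cam("wrist"); im=eyes.get_image("wrist"); oranges(im,C); go((.569,.248,.10),84.15); go((.569,.248,.21),84.15)
print("top"); oranges(eyes.get_image("top"),cam("top"))
E
```

```text
time: 25.15
ee_pos: [0.4923, 0.0674, 0.1962]
orientation: [[0.1, 0.995, -0.001], [0.995, -0.1, 0.0], [0.0, -0.001, -1.0]]
force: [1.2, -0.5, -1.0]
width: 0.084
gripper_force: 0.0
px [319.8 218.2] area 3011 at [0.4925 0.0667 0.031 ]
px [396.7   4.8] area 412 at [0.566  0.2248 0.031 ]
row x 18.50 y 5.34 z 10.42 ax 0.61 ay -0.17 az 0.14
row x 18.54 y 5.46 z -0.58 ax 0.61 ay -0.17 az 0.14
top
px [508.1 233.6] area 321 at [ 0.4807 -0.3564  0.031 ]
px [236.8 218.6] area 318 at [0.5407 0.342  0.031 ]
px [273.2 207.9] area 319 at [0.5661 0.2469 0.031 ]
```

```bash
python3 -m crank '[{"x":6,"y":2,"z":-0.5,"ax":0,"ay":0,"az":0,"claw":1},{"x":12,"y":4,"z":-0.5,"ax":0,"ay":0,"az":0,"claw":1},{"x":18,"y":5.4,"z":-0.5,"ax":0,"ay":0,"az":0,"claw":1},{"x":18.5,"y":5.4,"z":3,"ax":0,"ay":0,"az":0,"claw":1},{"x":18.5,"y":5.4,"z":8,"ax":0,"ay":0,"az":0,"claw":1},{"x":18.5,"y":5.4,"z":10.4,"ax":0,"ay":0,"az":0,"claw":1},{"x":18.5,"y":5.4,"z":10.4,"ax":0,"ay":0,"az":0,"claw":1},{"x":18.5,"y":5.4,"z":10.4,"ax":0,"ay":0,"az":0,"claw":1}]' >/dev/null
python3 - <<'E'
from h import *
st(); C=cam("wrist"); im=eyes.get_image("wrist");  oranges(im,C)
go((.569,.248,.0135),84.15)
E
```

```text
t26.25 p [0.5654 0.2466 0.0914] yaw 84.26 z [ 0.001  0.001 -1.   ] q [-10.9, 45.3, -25.4, 98.7, 27.0, 42.1, -55.7] F [0.7 0.6 0.5] w 0.0856 g 0.0
px [324.8 259.6] area 6541 at [0.569  0.2477 0.031 ]
px [258.2  94.6] area 9435 at [0.5429 0.3446 0.031 ]
row x 0.15 y 0.30 z 7.85 ax 0.10 ay -0.08 az 0.10
```

```bash
python3 -m crank '[{"x":0.1,"y":0.3,"z":3,"ax":0,"ay":0,"az":0,"claw":1},{"x":0.1,"y":0.3,"z":5.5,"ax":0,"ay":0,"az":0,"claw":1},{"x":0.1,"y":0.3,"z":7,"ax":0,"ay":0,"az":0,"claw":1},{"x":0.1,"y":0.3,"z":7.7,"ax":0,"ay":0,"az":0,"claw":1},{"x":0.1,"y":0.3,"z":7.7,"ax":0,"ay":0,"az":0,"claw":0.8},{"x":0.1,"y":0.3,"z":7.7,"ax":0,"ay":0,"az":0,"claw":0.6},{"x":0.1,"y":0.3,"z":7.7,"ax":0,"ay":0,"az":0,"claw":0.4},{"x":0.1,"y":0.3,"z":7.7,"ax":0,"ay":0,"az":0,"claw":0.4}]' 25; python3 -m crank '[{"x":0,"y":0,"z":0,"ax":0,"ay":0,"az":0,"claw":0.4},{"x":0,"y":0,"z":0,"ax":0,"ay":0,"az":0,"claw":0.4},{"x":0,"y":0,"z":-1,"ax":0,"ay":0,"az":0,"claw":0.4},{"x":0,"y":0,"z":-4,"ax":0,"ay":0,"az":0,"claw":0.4},{"x":0,"y":0,"z":-9,"ax":0,"ay":0,"az":0,"claw":0.4},{"x":0,"y":0,"z":-14,"ax":0,"ay":0,"az":0,"claw":0.4},{"x":0,"y":0,"z":-17,"ax":0,"ay":0,"az":0,"claw":0.4},{"x":0,"y":0,"z":-17,"ax":0,"ay":0,"az":0,"claw":0.4}]' ; python3 -c "
from h import *
go((.631,.0535,.10),84.15)"
```

```text
time: 27.3
ee_pos: [0.5686, 0.2472, 0.0149]
orientation: [[0.1, 0.995, 0.002], [0.995, -0.1, 0.001], [0.001, 0.001, -1.0]]
force: [-2.0, -1.0, 6.2]
width: 0.0568
gripper_force: 26.9
time: 28.3
ee_pos: [0.5695, 0.2477, 0.1869]
orientation: [[0.1, 0.995, 0.005], [0.995, -0.1, 0.002], [0.003, 0.005, -1.0]]
force: [0.5, 0.2, -1.9]
width: 0.0568
gripper_force: 27.2
row x -18.74 y 8.02 z 8.68 ax 0.29 ay -0.17 az 0.10
```

```bash
python3 -m crank '[{"x":-2,"y":1,"z":0,"ax":0,"ay":0,"az":0,"claw":0.4},{"x":-7,"y":3,"z":0,"ax":0,"ay":0,"az":0,"claw":0.4},{"x":-12.5,"y":5.3,"z":0,"ax":0,"ay":0,"az":0,"claw":0.4},{"x":-17,"y":7.4,"z":0,"ax":0,"ay":0,"az":0,"claw":0.4},{"x":-18.7,"y":8,"z":0,"ax":0,"ay":0,"az":0,"claw":0.4},{"x":-18.7,"y":8,"z":3,"ax":0,"ay":0,"az":0,"claw":0.4},{"x":-18.7,"y":8,"z":6.5,"ax":0,"ay":0,"az":0,"claw":0.4},{"x":-18.7,"y":8,"z":8.5,"ax":0,"ay":0,"az":0,"claw":0.4}]' >/dev/null; python3 -m crank '[{"x":0,"y":0,"z":0,"ax":0,"ay":0,"az":0,"claw":0.4},{"x":0,"y":0,"z":0,"ax":0,"ay":0,"az":0,"claw":0.4}]' >/dev/null
python3 - <<'E'
from h import *
st(); go((.631,.0535,.021),84.15)
cv2.imwrite("pics/w6.png",eyes.get_image("wrist"))
E
```

```text
t29.55 p [0.6296 0.0532 0.0996] yaw 84.28 z [ 0.001  0.    -1.   ] q [8.4, 45.8, -26.7, 95.9, 27.3, 44.7, -36.7] F [ 0.5  0.9 -0.1] w 0.0567 g 27.1
row x 0.04 y 0.12 z 7.86 ax 0.08 ay -0.03 az 0.13
```

View pics/w6.png

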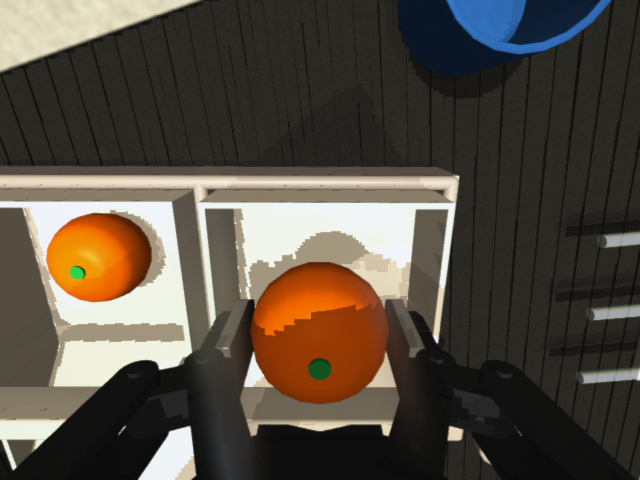

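The first fruit stands upright in the near bin at (98,257). The held one (320,335) is centred over the far bin, whose inside spans columns 205-445. Lowering now.

```bash
python3 -m crank '[{"x":0,"y":0.1,"z":1,"ax":0,"ay":0,"az":0,"claw":0.4},{"x":0,"y":0.1,"z":2.5,"ax":0,"ay":0,"az":0,"claw":0.4},{"x":0,"y":0.1,"z":4,"ax":0,"ay":0,"az":0,"claw":0.4},{"x":0,"y":0.1,"z":5.5,"ax":0,"ay":0,"az":0,"claw":0.4},{"x":0,"y":0.1,"z":6.8,"ax":0,"ay":0,"az":0,"claw":0.4},{"x":0,"y":0.1,"z":7.6,"ax":0,"ay":0,"az":0,"claw":0.4},{"x":0,"y":0.1,"z":7.9,"ax":0,"ay":0,"az":0,"claw":0.4},{"x":0,"y":0.1,"z":7.9,"ax":0,"ay":0,"az":0,"claw":0.4}]' ; python3 -m crank '[{"x":0,"y":0,"z":0.1,"ax":0,"ay":0,"az":0,"claw":0.4},{"x":0,"y":0,"z":0.2,"ax":0,"ay":0,"az":0,"claw":0.4},{"x":0,"y":0,"z":0.2,"ax":0,"ay":0,"az":0,"claw":0.4}]'
```

```text
time: 30.6
ee_pos: [0.6301, 0.0527, 0.0198]
orientation: [[0.1, 0.995, 0.0], [0.995, -0.1, 0.0], [0.0, 0.0, -1.0]]
force: [0.6, 1.0, -0.8]
width: 0.0571
gripper_force: 27.2
time: 30.98
ee_pos: [0.6302, 0.0527, 0.018]
orientation: [[0.1, 0.995, 0.001], [0.995, -0.1, 0.0], [0.0, 0.001, -1.0]]
force: [-0.1, 0.5, -1.1]
width: 0.057
gripper_force: 27.2
```

```bash
python3 -m crank '[{"x":0,"y":0,"z":0.05,"ax":0,"ay":0,"az":0,"claw":0.4},{"x":0,"y":0,"z":0.1,"ax":0,"ay":0,"az":0,"claw":0.4},{"x":0,"y":0,"z":0.1,"ax":0,"ay":0,"az":0,"claw":0.4}]'
```

```text
time: 31.35
ee_pos: [0.6306, 0.0528, 0.0174]
orientation: [[0.1, 0.995, 0.001], [0.995, -0.1, 0.0], [0.0, 0.001, -1.0]]
force: [0.4, -0.5, 5.0]
width: 0.057
gripper_force: 27.2
```

```bash
python3 -m crank '[{"x":0,"y":0,"z":-0.04,"ax":0,"ay":0,"az":0,"claw":0.4},{"x":0,"y":0,"z":-0.04,"ax":0,"ay":0,"az":0,"claw":0.7},{"x":0,"y":0,"z":-0.04,"ax":0,"ay":0,"az":0,"claw":0.8},{"x":0,"y":0,"z":-0.04,"ax":0,"ay":0,"az":0,"claw":0.8},{"x":0,"y":0,"z":-2,"ax":0,"ay":0,"az":0,"claw":0.8},{"x":0,"y":0,"z":-6,"ax":0,"ay":0,"az":0,"claw":0.8},{"x":0,"y":0,"z":-12,"ax":0,"ay":0,"az":0,"claw":0.8},{"x":0,"y":0,"z":-18,"ax":0,"ay":0,"az":0,"claw":1}]' >/dev/null;python3 - <<'E'
from h import *
st();C=cam("wrist"); im=eyes.get_image("wrist"); oranges(im,C); go((.5425,.343,.10),84.15)
print("top"); oranges(eyes.get_image("top"),cam("top"))
E
```

```text
t32.35 p [0.6282 0.0528 0.1989] yaw 84.31 z [-0.003 -0.    -1.   ] q [10.6, 39.2, -30.5, 91.5, 22.8, 55.8, -32.9] F [ 0.6 -1.3 -0.3] w 0.0837 g 0.0
px [321.2 217. ] area 2964 at [0.6294 0.0524 0.031 ]
px [165.5 216.1] area 3117 at [0.4897 0.0671 0.031 ]
row x 27.78 y -11.97 z 10.73 ax 0.62 ay -0.18 az 0.15
top
px [343.4 234.6] area 291 at [0.4906 0.0664 0.031 ]
px [236.8 218.6] area 318 at [0.5408 0.342  0.031 ]
px [345.5 183.9] area 214 at [0.6243 0.0563 0.031 ]
```

```bash
python3 -m crank '[{"x":6,"y":-2.5,"z":0,"ax":0,"ay":0,"az":0,"claw":1},{"x":12,"y":-5,"z":0,"ax":0,"ay":0,"az":0,"claw":1},{"x":18,"y":-7.5,"z":0,"ax":0,"ay":0,"az":0,"claw":1},{"x":23,"y":-10,"z":0,"ax":0,"ay":0,"az":0,"claw":1},{"x":27.8,"y":-12,"z":1,"ax":0,"ay":0,"az":0,"claw":1},{"x":27.8,"y":-12,"z":5,"ax":0,"ay":0,"az":0,"claw":1},{"x":27.8,"y":-12,"z":10,"ax":0,"ay":0,"az":0,"claw":1},{"x":27.8,"y":-12,"z":10,"ax":0,"ay":0,"az":0,"claw":1}]' >/dev/null; python3 -m crank '[{"x":0,"y":0,"z":0,"ax":0,"ay":0,"az":0,"claw":1},{"x":0,"y":0,"z":0,"ax":0,"ay":0,"az":0,"claw":1}]' >/dev/null
python3 - <<'E'
from h import *
st(); C=cam("wrist"); im=eyes.get_image("wrist");  oranges(im,C)
go((.543,.3435,.0145),84.15)
E
```

```text
t33.70 p [0.5395 0.3421 0.0992] yaw 84.24 z [ 0.003  0.002 -1.   ] q [-19.6, 46.2, -26.1, 94.9, 26.7, 45.0, -63.6] F [-0.1 -0.2 -0.2] w 0.0855 g 0.0
px [324.3 255.3] area 6057 at [0.543  0.3431 0.031 ]
row x 0.16 y 0.32 z 8.45 ax 0.15 ay -0.13 az 0.08
```

The last fruit needs care. I'll grasp it with the tool tilted 25° so that it can be set at the foot of the near bin's ramp without the hand touching the handle.

```bash
cat >> h.py <<'E'
def goy(g,yaw,tilt,back=0,q=True):
    "row so that the grasp point is back m short of g along the tool axis, tilt about tool y"
    s=ctrl.state(); R=np.array(s["orientation"]); a=np.radians(yaw)
    T=np.array([[np.cos(a),np.sin(a),0],[np.sin(a),-np.cos(a),0],[0,0,-1.]])@Rn.from_euler("y",tilt,degrees=True).as_matrix()
    p=np.array(g,float)+T[:,2]*(ctrl.hold_point_z-back)
    print("row xyz",(R.T@(p-s["ee_pos"])*100).round(2),"rot",Rn.from_matrix(R.T@T).as_rotvec(degrees=True).round(2),"TCP",p.round(4))
E
python3 -c "
from h import *
goy((.543,.3433,.0325),84.15,25,.09)"
```

```text
row xyz [-2.85  0.34  0.18] rot [ 0.13 24.87  0.11] TCP [0.5399 0.3133 0.0971]
```

```bash
python3 -m crank '[{"x":-1,"y":0.3,"z":-1,"ax":0,"ay":8,"az":0,"claw":1},{"x":-2,"y":0.3,"z":-1,"ax":0,"ay":16,"az":0,"claw":1},{"x":-2.8,"y":0.3,"z":0,"ax":0,"ay":25,"az":0,"claw":1},{"x":-2.8,"y":0.3,"z":0.2,"ax":0,"ay":25,"az":0,"claw":1},{"x":-2.8,"y":0.3,"z":0.2,"ax":0,"ay":25,"az":0,"claw":1},{"x":-2.8,"y":0.3,"z":0.2,"ax":0,"ay":25,"az":0,"claw":1}]' >/dev/null
python3 - <<'E'
from h import *
st(); C=cam("wrist"); im=eyes.get_image("wrist"); oranges(im,C)
goy((.543,.3433,.0325),84.15,25)
E
```

```text
t34.50 p [0.5387 0.3156 0.0963] yaw 84.49 z [ 0.043  0.421 -0.906] q [4.8, 48.0, -40.9, 109.9, 22.8, 18.6, -48.5] F [-0.4  0.2  0.1] w 0.0855 g 0.0
px [321.6 259.6] area 5809 at [0.543  0.3427 0.031 ]
row xyz [-0.16  0.17  8.81] rot [-0.01 -0.05  0.32] TCP [0.5438 0.3512 0.0156]
```

```bash
python3 -m crank '[{"x":-0.1,"y":0.2,"z":2,"ax":0,"ay":0,"az":0,"claw":1},{"x":-0.1,"y":0.2,"z":4,"ax":0,"ay":0,"az":0,"claw":1},{"x":-0.1,"y":0.2,"z":5,"ax":0,"ay":0,"az":0,"claw":1},{"x":-0.1,"y":0.2,"z":5,"ax":0,"ay":0,"az":0,"claw":1}]' >/dev/null
python3 - <<'E'
from h import *
st(); goy((.543,.3433,.0325),84.15,25)
E
```

```text
t35.05 p [0.5414 0.3337 0.0477] yaw 84.29 z [ 0.04   0.42  -0.907] q [0.6, 52.4, -37.0, 109.2, 26.5, 14.2, -51.9] F [ 0.2 -0.6 -0.3] w 0.0855 g 0.0
row xyz [0.24 0.07 3.66] rot [-0.19  0.04  0.13] TCP [0.5438 0.3512 0.0156]
```

Joint 6 is near its limit, so I'll back off and use a 13° tilt at the plate instead.

```bash
python3 -m crank '[{"x":0,"y":0,"z":-2,"ax":0,"ay":0,"az":0,"claw":1},{"x":0,"y":0,"z":-4,"ax":0,"ay":0,"az":0,"claw":1},{"x":0.8,"y":0,"z":-5,"ax":0,"ay":-6,"az":0,"claw":1},{"x":1.6,"y":0,"z":-5,"ax":0,"ay":-12,"az":0,"claw":1},{"x":1.6,"y":0,"z":-5,"ax":0,"ay":-12,"az":0,"claw":1},{"x":1.6,"y":0,"z":-5,"ax":0,"ay":-12,"az":0,"claw":1}]' >/dev/null
python3 - <<'E'
from h import *
st(); C=cam("wrist"); im=eyes.get_image("wrist"); oranges(im,C)
goy((.543,.343,.0325),84.15,13)
goy((.543,.343,.0325),84.15,13,.05)
E
```

```text
t35.80 p [0.5418 0.3245 0.1012] yaw 84.20 z [ 0.023  0.223 -0.974] q [-7.0, 45.2, -33.4, 103.2, 24.9, 31.1, -56.9] F [ 0.5  0.1 -1. ] w 0.0856 g 0.0
px [318.  251.4] area 5757 at [0.5429 0.3428 0.031 ]
row xyz [ 0.36 -0.08  8.94] rot [-0.05  0.06 -0.04] TCP [0.5434 0.3472 0.0143]
row xyz [ 0.35 -0.08  3.94] rot [-0.05  0.06 -0.04] TCP [0.5423 0.336  0.063 ]
```

```bash
python3 -m crank '[{"x":0.3,"y":-0.1,"z":3,"ax":0,"ay":0,"az":0,"claw":1},{"x":0.3,"y":-0.1,"z":6,"ax":0,"ay":0,"az":0,"claw":1},{"x":0.3,"y":-0.1,"z":8,"ax":0,"ay":0,"az":0,"claw":1},{"x":0.3,"y":-0.1,"z":8.8,"ax":0,"ay":0,"az":0,"claw":1},{"x":0.3,"y":-0.1,"z":8.8,"ax":0,"ay":0,"az":0,"claw":0.8},{"x":0.3,"y":-0.1,"z":8.8,"ax":0,"ay":0,"az":0,"claw":0.6},{"x":0.3,"y":-0.1,"z":8.8,"ax":0,"ay":0,"az":0,"claw":0.4},{"x":0.3,"y":-0.1,"z":8.8,"ax":0,"ay":0,"az":0,"claw":0.4}]' 25; python3 -c "
from h import *
st()"
```

```text
time: 36.85
ee_pos: [0.5437, 0.3492, 0.0169]
orientation: [[0.097, 0.995, 0.024], [0.969, -0.1, 0.224], [0.225, 0.001, -0.974]]
force: [0.2, -2.1, 4.5]
width: 0.0566
gripper_force: 27.1
t36.85 p [0.5437 0.3492 0.0169] yaw 84.26 z [ 0.024  0.224 -0.974] q [-12.8, 52.4, -27.4, 102.9, 28.6, 22.8, -60.6] F [ 0.2 -2.1  4.5] w 0.0566 g 27.1
```

```bash
python3 -m crank '[{"x":0.2,"y":0,"z":-1,"ax":0,"ay":0,"az":0,"claw":0.4},{"x":0.7,"y":0,"z":-3,"ax":0,"ay":0,"az":0,"claw":0.4},{"x":1.6,"y":0,"z":-7,"ax":0,"ay":0,"az":0,"claw":0.4},{"x":2.5,"y":0,"z":-11,"ax":0,"ay":0,"az":0,"claw":0.4},{"x":3.4,"y":0,"z":-15,"ax":0,"ay":0,"az":0,"claw":0.4},{"x":3.8,"y":0,"z":-16.6,"ax":0,"ay":0,"az":0,"claw":0.4},{"x":3.8,"y":0,"z":-16.6,"ax":0,"ay":0,"az":0,"claw":0.4}]' >/dev/null
python3 - <<'E'
from h import *
st(); goy((.621,-.044,.19),84.15,13)
oranges(eyes.get_image("top"),cam("top"))
E
```

```text
t37.73 p [0.5435 0.3489 0.1872] yaw 84.27 z [ 0.024  0.224 -0.974] q [-6.5, 39.8, -37.9, 97.8, 20.6, 41.5, -55.9] F [-0.9 -0.1 -1.2] w 0.0565 g 27.0
row xyz [-37.27  11.65  -7.04] rot [ 0.07 -0.04  0.12] TCP [ 0.6214 -0.0398  0.1718]
px [508.1 233.6] area 325 at [ 0.4806 -0.3565  0.031 ]
```

```bash
python3 -m crank '[{"x":-2,"y":0.6,"z":-0.5,"ax":0,"ay":0,"az":0,"claw":0.4},{"x":-7,"y":2.2,"z":-1.4,"ax":0,"ay":0,"az":0,"claw":0.4},{"x":-12.5,"y":3.9,"z":-2.4,"ax":0,"ay":0,"az":0,"claw":0.4},{"x":-18,"y":5.6,"z":-3.4,"ax":0,"ay":0,"az":0,"claw":0.4},{"x":-23.5,"y":7.4,"z":-4.5,"ax":0,"ay":0,"az":0,"claw":0.4},{"x":-29,"y":9,"z":-5.5,"ax":0,"ay":0,"az":0,"claw":0.4},{"x":-34,"y":10.6,"z":-6.4,"ax":0,"ay":0,"az":0,"claw":0.4},{"x":-37.2,"y":11.6,"z":-7,"ax":0,"ay":0,"az":0,"claw":0.4}]' >/dev/null; python3 -m crank '[{"x":0,"y":0,"z":0,"ax":0,"ay":4,"az":0,"claw":0.4},{"x":-0.2,"y":0,"z":0,"ax":0,"ay":8,"az":0,"claw":0.4},{"x":-0.4,"y":0,"z":0,"ax":0,"ay":12,"az":0,"claw":0.4},{"x":-0.4,"y":0,"z":0,"ax":0,"ay":12,"az":0,"claw":0.4},{"x":-0.4,"y":0,"z":0,"ax":0,"ay":12,"az":0,"claw":0.4}]' >/dev/null
python3 - <<'E'
from h import *
st(); goy((.621,-.0445,.120),84.15,25)
cv2.imwrite("pics/w7.png",eyes.get_image("wrist"))
E
```

```text
t39.40 p [ 0.6197 -0.042   0.1692] yaw 84.28 z [ 0.04   0.421 -0.906] q [43.0, 50.0, -51.0, 93.7, 15.1, 50.0, -10.8] F [ 0.1 -0.8  0.2] w 0.0565 g 27.0
row xyz [-2.29  0.16  6.23] rot [-0.15  0.    0.12] TCP [ 0.6218 -0.0366  0.1031]
```

View pics/w7.png

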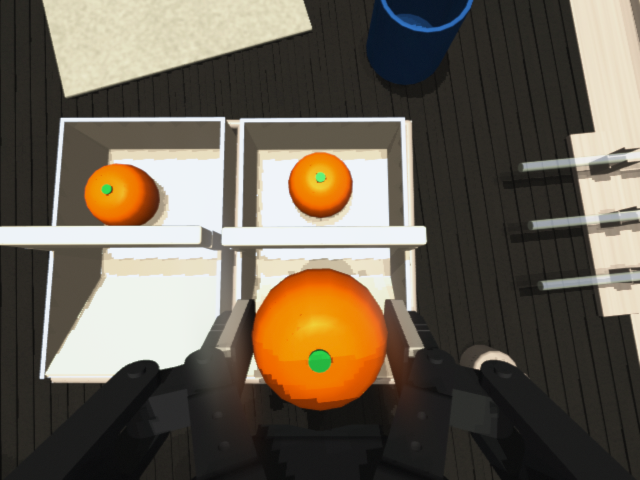

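The held fruit (320,340) is over the far bin's ramp side, centred between its walls at columns 238-405. Lowering.

```bash
python3 -m crank '[{"x":-0.6,"y":0.2,"z":1.5,"ax":0,"ay":0,"az":0,"claw":0.4},{"x":-1.5,"y":0.2,"z":4,"ax":0,"ay":0,"az":0,"claw":0.4},{"x":-2.3,"y":0.2,"z":6.2,"ax":0,"ay":0,"az":0,"claw":0.4},{"x":-3,"y":0.2,"z":8,"ax":0,"ay":0,"az":0,"claw":0.4},{"x":-3.8,"y":0.2,"z":9.5,"ax":0,"ay":0,"az":0,"claw":0.4},{"x":-4,"y":0.2,"z":9.9,"ax":0,"ay":0,"az":0,"claw":0.4},{"x":-4,"y":0.2,"z":9.9,"ax":0,"ay":0,"az":0,"claw":0.4}]'
python3 - <<'E'
from h import *
st(); goy((.621,-.0445,.075),84.15,25);goy((.6225,-.031,.062),84.15,25); goy((.6228,-.0274,.056),84.15,25)
E
```

```text
time: 40.33
ee_pos: [0.6231, -0.0376, 0.0634]
orientation: [[0.091, 0.995, 0.043], [0.902, -0.1, 0.421], [0.423, 0.0, -0.906]]
force: [-0.2, 0.2, -0.0]
width: 0.0566
gripper_force: 27.0
t40.33 p [ 0.6231 -0.0376  0.0634] yaw 84.25 z [ 0.043  0.421 -0.906] q [40.1, 57.6, -46.1, 96.3, 19.8, 40.1, -11.1] F [-0.2  0.2 -0. ] w 0.0566 g 27.0
row xyz [-0.15 -0.14  0.52] rot [-0.03 -0.01  0.09] TCP [ 0.6218 -0.0366  0.0581]
row xyz [ 0.53 -0.12  2.27] rot [-0.03 -0.01  0.09] TCP [ 0.6233 -0.0231  0.0451]
row xyz [ 0.6  -0.13  2.97] rot [-0.03 -0.01  0.09] TCP [ 0.6236 -0.0195  0.0391]
```

```bash
python3 -m crank '[{"x":0.2,"y":-0.1,"z":0.7,"ax":0,"ay":0,"az":0,"claw":0.4},{"x":0.3,"y":-0.1,"z":1.4,"ax":0,"ay":0,"az":0,"claw":0.4},{"x":0.5,"y":-0.1,"z":2.2,"ax":0,"ay":0,"az":0,"claw":0.4},{"x":0.6,"y":-0.1,"z":2.7,"ax":0,"ay":0,"az":0,"claw":0.4},{"x":0.6,"y":-0.1,"z":3,"ax":0,"ay":0,"az":0,"claw":0.4},{"x":0.6,"y":-0.1,"z":3,"ax":0,"ay":0,"az":0,"claw":0.4}]'
python3 - <<'E'
from h import *
st(); goy((.6228,-.0274,.050),84.15,25); goy((.6235,-.020,.050),84.15,25)
E
```

```text
time: 41.08
ee_pos: [0.6237, -0.019, 0.0387]
orientation: [[0.09, 0.995, 0.042], [0.902, -0.1, 0.421], [0.423, -0.0, -0.906]]
force: [0.5, -0.0, -0.4]
width: 0.0567
gripper_force: 27.0
t41.08 p [ 0.6237 -0.019   0.0387] yaw 84.28 z [ 0.042  0.421 -0.906] q [37.9, 59.2, -44.6, 97.3, 20.7, 36.7, -12.4] F [ 0.5 -0.  -0.4] w 0.0567 g 27.0
row xyz [-0.29 -0.    0.49] rot [-0.06 -0.03  0.11] TCP [ 0.6236 -0.0195  0.0331]
row xyz [ 0.39 -0.01  0.8 ] rot [-0.06 -0.03  0.11] TCP [ 0.6243 -0.0121  0.0331]
```

```bash
python3 -m crank '[{"x":-0.08,"y":0,"z":0.18,"ax":0,"ay":0,"az":0,"claw":0.4},{"x":-0.16,"y":0,"z":0.36,"ax":0,"ay":0,"az":0,"claw":0.4},{"x":-0.2,"y":0,"z":0.45,"ax":0,"ay":0,"az":0,"claw":0.4},{"x":-0.2,"y":0,"z":0.45,"ax":0,"ay":0,"az":0,"claw":0.4}]' | grep -E "ee_pos|force"; python3 -m crank '[{"x":-0.04,"y":0,"z":0.09,"ax":0,"ay":0,"az":0,"claw":0.4},{"x":-0.08,"y":0,"z":0.18,"ax":0,"ay":0,"az":0,"claw":0.4},{"x":-0.08,"y":0,"z":0.18,"ax":0,"ay":0,"az":0,"claw":0.4}]' | grep -E "ee_pos|force"
```

```text
ee_pos: [0.6244, -0.017, 0.0358]
force: [-1.0, 3.5, 8.2]
gripper_force: 27.7
ee_pos: [0.6246, -0.0161, 0.0343]
force: [-1.9, 4.6, 9.0]
gripper_force: 27.8
```

```bash
python3 -m crank '[{"x":0.05,"y":0,"z":-0.1,"ax":0,"ay":0,"az":0,"claw":0.4},{"x":0.05,"y":0,"z":-0.1,"ax":0,"ay":0,"az":0,"claw":0.4}]' | grep -E "ee_pos|force"; python3 -m crank '[{"x":0,"y":0,"z":0,"ax":0,"ay":0,"az":0,"claw":0.66},{"x":0,"y":0,"z":0,"ax":0,"ay":0,"az":0,"claw":0.7},{"x":0,"y":0,"z":0,"ax":0,"ay":0,"az":0,"claw":0.75},{"x":0,"y":0,"z":0,"ax":0,"ay":0,"az":0,"claw":0.8},{"x":0,"y":0,"z":-1,"ax":0,"ay":0,"az":0,"claw":0.8},{"x":0,"y":0,"z":-4,"ax":0,"ay":0,"az":0,"claw":0.8},{"x":2,"y":0,"z":-9,"ax":0,"ay":0,"az":0,"claw":0.8},{"x":4,"y":0,"z":-14,"ax":0,"ay":0,"az":0,"claw":0.8}]';python3 - <<'E'
from h import *
st(); C=cam("wrist"); im=eyes.get_image("wrist"); oranges(im,C,.033); cv2.imwrite("pics/w8.png",im)
E
```

```text
ee_pos: [0.6246, -0.0168, 0.0347]
force: [0.9, 5.4, 5.7]
gripper_force: 27.5
time: 43.2
ee_pos: [0.6212, -0.0428, 0.1785]
orientation: [[0.091, 0.995, 0.042], [0.902, -0.101, 0.42], [0.423, -0.0, -0.906]]
force: [0.2, -0.3, -0.3]
width: 0.0682
gripper_force: 0.0
t43.20 p [ 0.6212 -0.0428  0.1785] yaw 84.22 z [ 0.042  0.42  -0.906] q [43.2, 49.4, -51.4, 93.1, 14.8, 51.0, -10.9] F [ 0.2 -0.3 -0.3] w 0.0682 g 0.0
px [320.1 271.5] area 2715 at [ 0.6241 -0.0215  0.033 ]
px [120.5 196. ] area 3631 at [0.4543 0.0629 0.033 ]
px [317.7 186.4] area 3045 at [0.6296 0.0539 0.033 ]
```

View pics/w8.png

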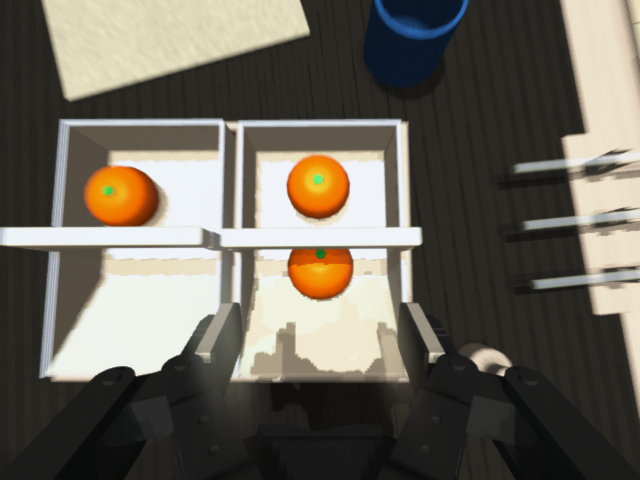

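The third fruit lies under the far handle at (320,267) with its stalk at (320,254), so it leans. The near-bin fruit (120,196) was knocked 3 cm within its bin, which is harmless. I'll check whether the third sits on the flat floor.

```bash
python3 -m crank '[{"x":-3,"y":0,"z":-2,"ax":0,"ay":0,"az":0,"claw":0.8},{"x":-5,"y":0,"z":-2,"ax":0,"ay":0,"az":0,"claw":0.8},{"x":-8,"y":0,"z":-2,"ax":0,"ay":0,"az":0,"claw":0.8},{"x":-8,"y":0,"z":-2,"ax":0,"ay":0,"az":0,"claw":0.8},{"x":-8,"y":0,"z":-2,"ax":0,"ay":0,"az":0,"claw":0.8}]' >/dev/null
python3 - <<'E'
from h import *
st(); C=cam("wrist"); im=eyes.get_image("wrist"); oranges(im,C,.035)
g=blobs(im,(45,120,60),(85,255,255),8); print([(c.tolist(),ray(C,c,.055)[0].round(4)) for c,s in g])
S=eyes.get_image("scene"); CS=cam("scene"); print("scene"); oranges(S,CS,.035)
u=proj(CS,[.625,-.012,.035])[0].astype(int); v=proj(C,[.625,-.012,.035])[0].astype(int); print(u,v)
a=S[u[1]-50:u[1]+50,u[0]-65:u[0]+65]; b=im[max(v[1]-90,0):v[1]+60,v[0]-75:v[0]+75]
cv2.imwrite("pics/c2.png",np.hstack([cv2.resize(a,(460,354),interpolation=3),cv2.resize(b,(340,354))]))
E
```

```text
t43.88 p [ 0.613  -0.1217  0.1604] yaw 84.25 z [ 0.041  0.422 -0.906] q [49.1, 52.3, -51.1, 90.2, 16.1, 54.5, -4.6] F [-0.2  0.8 -0.1] w 0.0686 g 0.0
px [156.2 474. ] area 539 at [ 0.4757 -0.2415  0.035 ]
px [320.8 169.5] area 3543 at [ 0.6247 -0.0159  0.035 ]
px [127.  132.9] area 209 at [0.4642 0.0324 0.035 ]
px [115.7  84.5] area 1560 at [0.4561 0.0769 0.035 ]
px [318.4  79.7] area 2151 at [0.6306 0.0638 0.035 ]
[([318.4, 76.9], array([0.6298, 0.0543, 0.055 ])), ([104.8, 88.1], array([0.4582, 0.062 , 0.055 ])), ([321.0, 149.2], array([ 0.6258, -0.0059,  0.055 ]))]
scene
px [234.8 278.3] area 856 at [0.6268 0.0168 0.035 ]
px [293.8 244.6] area 321 at [0.4584 0.0596 0.035 ]
px [177.7 187.7] area 203 at [ 0.4828 -0.3485  0.035 ]
[226 272] [320 164]
```

View pics/c2.png

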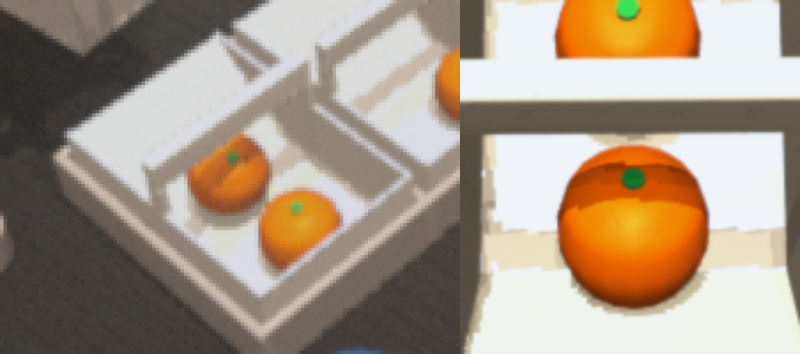

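Run:
```python
from h import *
def tri(L):
    A=[];b=[]
    for (K,Rc,o),x in L:
        d=Rc@np.linalg.inv(K)@[*x,1]; d/=np.linalg.norm(d); M=np.eye(3)-np.outer(d,d);A.append(M);b.append(M@o)
    return np.linalg.lstsq(np.vstack(A),np.hstack(b),rcond=None)[0].round(4)
C=cam("wrist");S=cam("scene")
print("third stalk",tri([(C,(321,149.2)),(S,(226.5,266.6))]),"second stalk",tri([(C,(318.4,76.9)),(S,(244.6,280.8))]))
```

```text
third stalk [ 0.6258 -0.0067  0.0597] second stalk [0.6299 0.0543 0.0568]
```

The third fruit's stalk is at z = 0.060, against 0.057 for the upright one. So it rests on the floor at the foot of the ramp, leaning a little, with nothing piled. I'll retreat and do a last check.

```bash
python3 -m crank '[{"x":0,"y":0,"z":-4,"ax":0,"ay":-4,"az":0,"claw":0.8},{"x":-2,"y":-2,"z":-10,"ax":0,"ay":-10,"az":0,"claw":0.8},{"x":-6,"y":-5,"z":-15,"ax":0,"ay":-16,"az":0,"claw":0.8},{"x":-11,"y":-8,"z":-18,"ax":0,"ay":-22,"az":0,"claw":0.8},{"x":-16,"y":-11,"z":-20,"ax":0,"ay":-25,"az":0,"claw":0.8},{"x":-21,"y":-14,"z":-20,"ax":0,"ay":-25,"az":0,"claw":0.8},{"x":-26,"y":-16,"z":-20,"ax":0,"ay":-25,"az":0,"claw":0.8},{"x":-28,"y":-16,"z":-20,"ax":0,"ay":-25,"az":0,"claw":0.8}]' | head -2
python3 - <<'E'
from h import *
im=eyes.get_image("top"); C=cam("top"); oranges(im,C,.035); S=eyes.get_image("scene")
cv2.imwrite("pics/f.png",np.hstack([cv2.resize(im[80:300,200:480],(400,314)),cv2.resize(S[150:400,80:400],(400,314))]))
E
```

```text
time: 44.98
ee_pos: [0.4164, -0.4462, 0.2223]
px [346.6 247.2] area 288 at [0.4572 0.0596 0.035 ]
px [468.  236.9] area 236 at [ 0.4747 -0.2521  0.035 ]
px [508.1 233.6] area 320 at [ 0.4802 -0.3548  0.035 ]
px [374.6 183.3] area 272 at [ 0.6227 -0.0194  0.035 ]
px [347.1 182.8] area 277 at [0.6262 0.0524 0.035 ]
```

View pics/f.png

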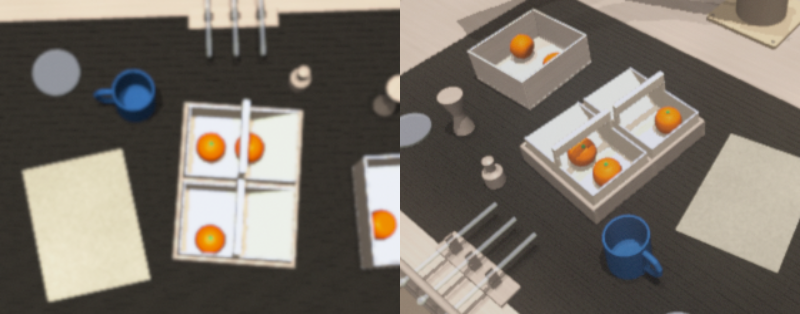

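The final view shows the plate empty, three fruit lying in the two home bins, two in the tub, and the cup, jigger and stopper in place. Handing in.

```bash
python3 -c "
from plant import job
print(job.finish_job())"
```

```text
the job is handed in; nothing more can be done
None
```

Job handed in: both old mandarins are in the tub, the emptied bin is back home, and all three fresh mandarins lie unpiled in the two home bins, one of them leaning slightly against the foot of the ramp.

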